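# Roll the vials through the label reader and rack them

### The arm

A 7-joint arm with a two-finger parallel gripper is mounted at the origin on the work surface. World frame = base frame: x ahead of the robot, y to its left, z up, the work surface at z = 0. Lengths are in m, angles in rad, forces in N, time in s.
With the tool pointing down it reaches from about 0.35 to 0.9 m from the base axis. Payload 8.1 kg.
Tool frame: the origin (TCP) lies on the mounting face of the last link; the fingertips stand ctrl.nose_length ahead of it and the grasp point (between the pads) lies 159 mm ahead of it (ctrl.nose_length is the distance from the TCP to the fingertips, in m); x points along the fingers, y is the direction in which the jaws open and shut, and the axes are right-handed (so a half turn about x gives the same grasp; the last joint's range is limited). The gripper opens to 92 mm and grips with 3 to 60 N. Pads are 19 mm wide; open, the fingers measure 130 mm over their backs; the gripper's body (75 mm by 190 mm) begins 47 mm behind the grasp point.
Start: joints at [1.104, 0.434, 0.025, 1.573, -0.012, 1.134, -0.075], TCP at [0.222, -0.584, 0.405] pointing down, gripper open.
Joint ranges: [-2.62, 2.62], [-0.44, 2.09], [-1.27, 1.32], [0.08, 2.57], [-1.32, 4.46], [0.12, 2], [-2.74, 2.74]. Speed limits (rad/s): [2.22, 2.22, 3.01, 3.01, 3.14, 3.14, 3.14].

### API

Orientations are given as a unit quaternion [w, x, y, z].
In Python, from station import ctrl gives the robot as it stands.
- The arm moves only by the tool servo_tool, never from a script. Its argument "commands" is a list of rows, each a list of 5 numbers: the shift along the tool's x, y, z in mm, then the turn about the tool's x in degrees, then the gripper's target within -1 to 1 (fully open at 1, half-way at 0, shut at -1). In form: [[tx, ty, tz, roll, gripper], ...]. A call has 1 to 12 rows; each row is the pose to reach, as a shift and turn from the pose commanded when the call began, along the tool's axes at that moment; what a row does not reach only later rows make up. A row lasts 1/12 s, in which the tool goes at most 41.7 mm and 7.16 degrees, less where a joint would pass 70% of its speed; a pose out of reach is approached as far as the arm can. A call with a gripper value outside its range is refused whole. The fingers move at their own pace and stop on an object; "force" is the grip in N (left out, the last holds). Time passes only in rows, so rows that repeat a pose let the fingers close. It gives the time, the measured TCP pose, the force and the opening at its end, in the units of the state.
- ctrl.get_state(): the state, without advancing time (a new reading comes with each control period).
- ctrl.read_camera(name): name is "side" or "top"; returns a dict with "color" (384x512x3 uint8, red, green, blue), "mtx" (3x3 intrinsics, pixels), "rvec" (rotation vector, rad) and "tvec" (3), from world to camera coordinates, as OpenCV has them. Camera axes: x right, y down, z forward; pixel columns grow to the right and rows downward; lengths in m; the calibration is good to about 2 mm. A picture is of the moment at which its call begins. There is no depth.
- ctrl.close_job(): hands the job in, once; it reports no verdict.
The state is a dict: "time_s": time; "joint_positions": joint angles; "qd": joint speeds; "joint_efforts": joint torques, N m; "tool_pos": TCP position; "eef_rot": TCP orientation; "wrist_force": force on the tool from outside, world axes, zero at the start; "moment": the same for the moment, N m; "opening": opening from 0.0 (shut) to 1.0 (fully open).
Only numpy, scipy, OpenCV 4.12 (cv2) and the standard library are available. Lean on these libraries where they do the work, as an engineer would, in place of code of your own. Each camera call takes 0.05 s, during which the arm holds its last target. There are 200 camera calls.

### The job

Scan the sample vials: take the paddle and with it gently roll every vial along its lane, across the reading strip, until all of them lie at rest in the trough at the far end together; never touch a vial with the gripper while it is on its lane, and do not let one shoot ahead. Then stand the paddle back upright in the middle of its mat and lay each vial from the trough into a pocket of its own in the carrier, setting it down rather than dropping it from a height. Leave everything else on the bench where it is.

Things in the scene. Friction and masses are not known exactly. Their poses are not given: they have to be found in the camera images.
- deck: Fixed white label reading deck, 232 mm long (x), 286 mm wide (y), yaw up to 0.12 rad. Origin: underside, mid-width, 134 mm from its near and 98 mm from its far end; x points away from the robot along four level lanes, z up. Lane centre lines: y = -105, -35, +35, +105 mm; each is 64 mm wide between grey walls 6 mm thick, tops 50 mm above the bench. Bed top: 36 mm up. Near-end lip 5 mm higher.
- strip (a point): Middle of the black reading strip that crosses the four lanes: deck x = 5 mm, y = 0, on the bed (36 mm above the bench). Same axes as the deck.
- trough (a point): Where the centre of a vial settled in the trough of the lane at y = +35 mm lies: deck x = 78.5, y = 35, z = 49 mm (other lanes: same x and z). The bed ends at deck x = 68 mm; the trough is the gap, 24 mm wide, from there to the far lip (x = 92 to 98 mm, top 39 mm up). A vial rolling off the bed sinks 4 mm and rests on the two edges. Beyond the lip is free bench. Same axes as the deck.
- vial0: Capped amber vial with paper label: cylinder 34 mm across, 60 mm long, 50 g. Origin: on its axis at mid-length; y runs along the cylinder (cap at +y), x and z turn as it rolls. Starts lying across a lane of the deck, one to a lane, axis along deck y, centre 53 mm above the bench at deck x = -85 to -50 mm. Rolls easily but stays where left on the level. Three or four are present.
- vial1: Capped amber vial with paper label: cylinder 34 mm across, 60 mm long, 50 g. Origin: on its axis at mid-length; y runs along the cylinder (cap at +y), x and z turn as it rolls. Starts lying across a lane of the deck, one to a lane, axis along deck y, centre 53 mm above the bench at deck x = -85 to -50 mm. Rolls easily but stays where left on the level. Three or four are present.
- vial2: Capped amber vial with paper label: cylinder 34 mm across, 60 mm long, 50 g. Origin: on its axis at mid-length; y runs along the cylinder (cap at +y), x and z turn as it rolls. Starts lying across a lane of the deck, one to a lane, axis along deck y, centre 53 mm above the bench at deck x = -85 to -50 mm. Rolls easily but stays where left on the level. Three or four are present.
- vial3: Capped amber vial with paper label: cylinder 34 mm across, 60 mm long, 50 g. Origin: on its axis at mid-length; y runs along the cylinder (cap at +y), x and z turn as it rolls. Starts lying across a lane of the deck, one to a lane, axis along deck y, centre 53 mm above the bench at deck x = -85 to -50 mm. Rolls easily but stays where left on the level. Three or four are present.
- paddle: Hand pusher (the paddle), 280 g, heavy below: a white block 40 mm thick (its x), 50 mm wide (its y) and 34 mm high with a square aluminium handle 22 x 22 mm standing on it from 34 to 105 mm. The two wide faces are alike. Origin: centre of its underside, z up along the handle. It starts standing upright near the middle of its mat.
- mat: Black rubber mat, 130 x 130 mm, 3 mm thick, fixed flat on the bench; origin at the centre of its underside. The paddle's parking place; to the left or right of the deck.
- carrier: Loose grey tray 125 (x) by 148 mm (y), 0.6 kg, on the side away from the mat. Origin: centre of underside, z up. Holds 4 vials lying along its y: rows x = -37.5 and +37.5 mm, places y = -36 and +36 mm. Two bars 26 mm apart, tops 14 mm up, cradle each row; cross walls 4 mm thick, tops 22 mm up, at y = -72, 0, +72 mm leave 68 mm of length. Seated vial's centre 25 mm up.
- pocket0 (a point): Where the centre of a vial lies when seated in the carrier's pocket at x = -37.5, y = -36 mm; same axes as the carrier.
- pocket1 (a point): Where the centre of a vial lies when seated in the carrier's pocket at x = -37.5, y = +36 mm; same axes as the carrier.
- pocket2 (a point): Where the centre of a vial lies when seated in the carrier's pocket at x = +37.5, y = -36 mm; same axes as the carrier.
- pocket3 (a point): Where the centre of a vial lies when seated in the carrier's pocket at x = +37.5, y = +36 mm; same axes as the carrier.
- reagent: Bystander: amber bottle, 60 mm across, 130 mm tall; origin at its foot.
- jar: Bystander: jar, 64 mm across, 75 mm tall; origin at its foot.
- beaker: Bystander: empty glass beaker, 72 mm across, 90 mm tall; origin at its foot.
- slidebox: Bystander: wooden slide box 100 x 85 x 32 mm; origin under its centre.
There are look-alikes about, which are no part of the job. Of the things that look like the paddle, take the one that is farthest to the robot's right at the start. What is shaped like the vial3 but turquoise is not meant.

How it is judged:
On the way:
1. every vial present lies at rest in the trough at the far end of the deck, all at the same time (x of vial0 in the frame of deck between 0.0715 and 0.0855 m and z of vial0 in the frame of deck between 0.045 and 0.0525 m and y of vial0 in the frame of deck between -0.14 and 0.14 m and linear speed of each of vial0, vial1, vial2, vial3 below 0.05 m/s and x of vial1 in the frame of deck between 0.0715 and 0.0855 m and z of vial1 in the frame of deck between 0.045 and 0.0525 m and y of vial1 in the frame of deck between -0.14 and 0.14 m and x of vial2 in the frame of deck between 0.0715 and 0.0855 m and z of vial2 in the frame of deck between 0.045 and 0.0525 m and y of vial2 in the frame of deck between -0.14 and 0.14 m and x of vial3 in the frame of deck between 0.0715 and 0.0855 m and z of vial3 in the frame of deck between 0.045 and 0.0525 m and y of vial3 in the frame of deck between -0.14 and 0.14 m), for 0.2 s.
At the end, for the whole second after the job is handed in: Every vial present lies seated and still in a pocket of the carrier (centre within 10 mm of the seated place, axis within 0.15 rad of the carrier's y), the carrier stands flat on the bench, and the paddle stands upright (within 0.1 rad) on its mat, within 35 mm of the mat's centre ((distance between vial0 and pocket0 below 0.01 m or distance between vial0 and pocket1 below 0.01 m or distance between vial0 and pocket2 below 0.01 m or distance between vial0 and pocket3 below 0.01 m) and angle between the y axis of each of vial0, vial1, vial2, vial3 and the y axis of carrier, either way round below 0.15 rad and linear speed of each of vial0, vial1, vial2, vial3 below 0.05 m/s and (distance between vial1 and pocket0 below 0.01 m or distance between vial1 and pocket1 below 0.01 m or distance between vial1 and pocket2 below 0.01 m or distance between vial1 and pocket3 below 0.01 m) and (distance between vial2 and pocket0 below 0.01 m or distance between vial2 and pocket1 below 0.01 m or distance between vial2 and pocket2 below 0.01 m or distance between vial2 and pocket3 below 0.01 m) and (distance between vial3 and pocket0 below 0.01 m or distance between vial3 and pocket1 below 0.01 m or distance between vial3 and pocket2 below 0.01 m or distance between vial3 and pocket3 below 0.01 m) and horizontal distance between paddle and mat below 0.035 m and angle between paddle's own z axis and vertical below 0.1 rad and height (world z) of paddle between -0.002 and 0.01 m and linear speed of paddle below 0.03 m/s and angle between carrier's own z axis and vertical below 0.06 rad and height (world z) of carrier below 0.006 m); the robot touches nothing.
It fails at once if the gripper or arm touches a vial that lies on its lane (deck x below 62 mm, centre lower than 60 mm above the bench) ((x of vial0 in the frame of deck between -0.14 and 0.062 m and y of vial0 in the frame of deck between -0.14 and 0.14 m and z of vial0 in the frame of deck below 0.06 m and (contact force between vial0 and the fingers above 0.3 N or contact force between vial0 and the arm above 0.3 N)) or (x of vial1 in the frame of deck between -0.14 and 0.062 m and y of vial1 in the frame of deck between -0.14 and 0.14 m and z of vial1 in the frame of deck below 0.06 m and (contact force between vial1 and the fingers above 0.3 N or contact force between vial1 and the arm above 0.3 N)) or (x of vial2 in the frame of deck between -0.14 and 0.062 m and y of vial2 in the frame of deck between -0.14 and 0.14 m and z of vial2 in the frame of deck below 0.06 m and (contact force between vial2 and the fingers above 0.3 N or contact force between vial2 and the arm above 0.3 N)) or (x of vial3 in the frame of deck between -0.14 and 0.062 m and y of vial3 in the frame of deck between -0.14 and 0.14 m and z of vial3 in the frame of deck below 0.06 m and (contact force between vial3 and the fingers above 0.3 N or contact force between vial3 and the arm above 0.3 N))).
It fails at once if a vial runs along its lane faster than 0.3 m/s ((x of vial0 in the frame of deck between -0.14 and 0.062 m and y of vial0 in the frame of deck between -0.14 and 0.14 m and z of vial0 in the frame of deck below 0.06 m and linear speed of vial0 above 0.3 m/s) or (x of vial1 in the frame of deck between -0.14 and 0.062 m and y of vial1 in the frame of deck between -0.14 and 0.14 m and z of vial1 in the frame of deck below 0.06 m and linear speed of vial1 above 0.3 m/s) or (x of vial2 in the frame of deck between -0.14 and 0.062 m and y of vial2 in the frame of deck between -0.14 and 0.14 m and z of vial2 in the frame of deck below 0.06 m and linear speed of vial2 above 0.3 m/s) or (x of vial3 in the frame of deck between -0.14 and 0.062 m and y of vial3 in the frame of deck between -0.14 and 0.14 m and z of vial3 in the frame of deck below 0.06 m and linear speed of vial3 above 0.3 m/s)).
It fails at once if a vial falls into or beside the carrier from more than about 4 cm (faster than 0.85 m/s close above it) ((horizontal distance between vial0 and carrier below 0.11 m and z of vial0 in the frame of carrier below 0.06 m and linear speed of vial0 above 0.85 m/s) or (horizontal distance between vial1 and carrier below 0.11 m and z of vial1 in the frame of carrier below 0.06 m and linear speed of vial1 above 0.85 m/s) or (horizontal distance between vial2 and carrier below 0.11 m and z of vial2 in the frame of carrier below 0.06 m and linear speed of vial2 above 0.85 m/s) or (horizontal distance between vial3 and carrier below 0.11 m and z of vial3 in the frame of carrier below 0.06 m and linear speed of vial3 above 0.85 m/s)).
It fails at once if a bystander is moved more than 3 cm (distance of any of reagent, jar, beaker, slidebox from where it was at the start of the episode above 0.03 m).
Of vial0, vial1, vial2, vial3 only 3 to 4 are there at a start; the rules pass over those that are not, and their reading is None.
At some moment in a run one of carrier, paddle may be knocked a few centimetres aside while the robot is not near it.
It also fails if it takes over 210 s, if anything falls off the work surface, if the arm or the gripper's body presses on something with over 40 N, if the wrist force passes 120 N, or if a joint passes its speed limit or range.

## Working session

There is one attempt and no reset: what is moved stays moved. The work goes in short steps, Python scripts to look and compute and a tool call to move; the robot and the scene stay as the last step left them, time stands still between calls to the robot, and variables do not carry over. Pictures are saved under pics/ and viewed, about 12 in all and at most 16, crops included, and the job is handed in when it is done.

Besides the shell and the picture viewer there is one more tool, called as name(argument=value, ...) on one line, values as JSON. servo_tool: Moves the arm, as the interface text tells. Its arguments: {"type":"object","properties":{"commands":{"type":"array"},"force":{"type":"number"}},"required":["commands"]}

```bash
ls; mkdir -p pics
python3 - <<'E'
from station import ctrl
import cv2
print(ctrl.nose_length, ctrl.get_state())
for n in("top","side"):
    r=ctrl.read_camera(n); cv2.imwrite(f"pics/{n}0.png",cv2.resize(r["color"][:,:,::-1],(800,600)))
    print(n,r["mtx"].tolist(),r["rvec"],r["tvec"])
E
```

```text
pics
0.178 {'time_s': 0.0, 'joint_positions': array([ 1.10441855,  0.43522891,  0.02497768,  1.57412224, -0.01159474,
        1.13398296, -0.07511156]), 'qd': array([-0.00140191, -0.0010378 ,  0.00061886,  0.00021657, -0.00056616,
        0.00025187,  0.00071382]), 'joint_efforts': array([-1.17896707e-03, -6.67858458e+01,  9.84783545e-01, -3.14458787e+01,
       -6.06735097e-02,  4.26524284e-02,  1.25378838e-04]), 'tool_pos': array([ 0.22226131, -0.58388973,  0.40393139]), 'eef_rot': array([-0.12733479, -0.69529296, -0.12842067,  0.69560167]), 'wrist_force': array([ 1.06294367, -0.09212388, -0.3271413 ]), 'moment': array([0.00335411, 0.02307515, 0.00470806]), 'opening': 0.9972335532457802}
top [[470.4412687516677, 0.0, 257.595693439847], [0.0, 470.4412687516677, 191.7658774442305], [0.0, 0.0, 1.0]] [ 2.13966906 -2.19701903  0.05954102] [0.03273116 0.53774601 1.34540887]
side [[455.6962215346405, 0.0, 258.9010118158347], [0.0, 455.6962215346405, 186.65682818736246], [0.0, 0.0, 1.0]] [ 0.91753963 -2.3056382   1.22796106] [0.3591565  0.24833454 1.05074844]
```

View pics/top0.png

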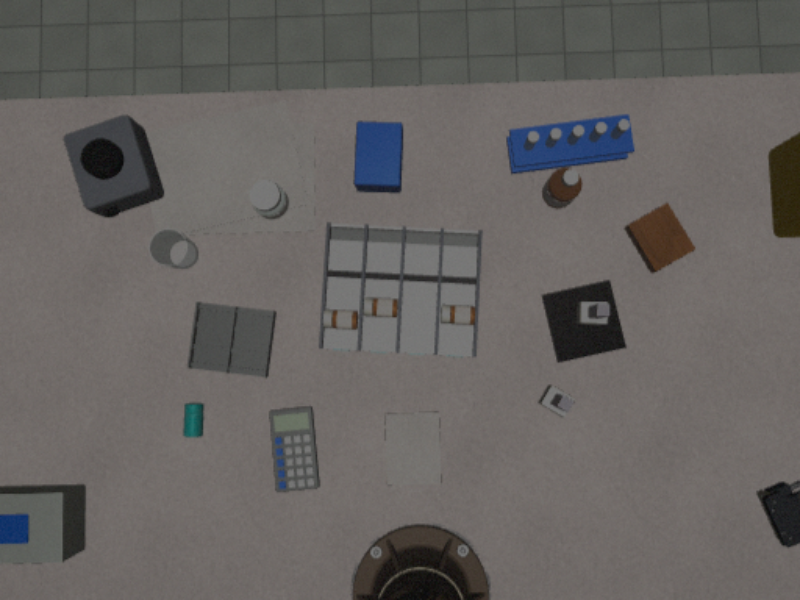

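View pics/side0.png

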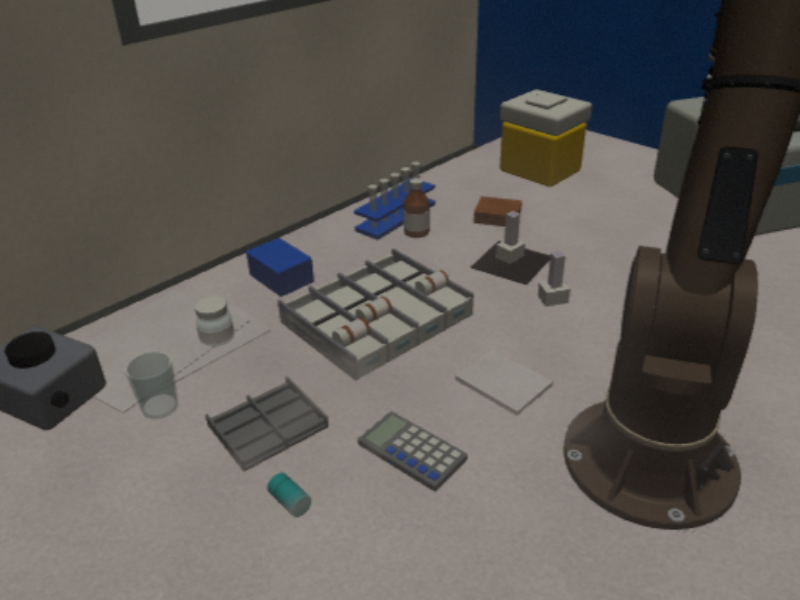

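The top view (800 px scale) shows the deck centred near (400,290) and three vials at (341,319), (381,307) and (459,315). The mat is at (584,320) with the paddle on it, which makes it the rightmost look-alike; the decoy is at (558,400). The carrier is at (232,340). Next I'll measure poses.

```bash
cat > h.py <<'E'
import numpy as np, cv2
from station import ctrl
def cam(n):
    r=ctrl.read_camera(n); r["n"]=n; return r
def ray(r,uv,z):
    uv=np.asarray(uv,float).reshape(-1,2); R=cv2.Rodrigues(r["rvec"])[0]; t=np.ravel(r["tvec"])
    d=np.c_[uv,np.ones(len(uv))]@np.linalg.inv(r["mtx"]).T@R; c=-R.T@t
    return c+d*((z-c[2])/d[:,2])[:,None]
def proj(r,P):
    return cv2.projectPoints(np.asarray(P,float).reshape(-1,3),r["rvec"],r["tvec"],r["mtx"],None)[0].reshape(-1,2)
def tcp():
    s=ctrl.get_state(); w,x,y,z=s["eef_rot"]
    from scipy.spatial.transform import Rotation as Ro
    return np.array(s["tool_pos"]),Ro.from_quat([x,y,z,w]).as_matrix(),s
def blobs(mask,amin=60):
    n,l,st,c=cv2.connectedComponentsWithStats(mask.astype(np.uint8))
    return [(np.argwhere(l==i)[:,::-1],st[i]) for i in range(1,n) if st[i][4]>=amin]
E
python3 - <<'E'
from h import *
p,R,s=tcp(); print(p,R.round(3))
r=cam("top"); im=r["color"]; hsv=cv2.cvtColor(im,cv2.COLOR_RGB2HSV)
S=512/800
for nm,u,v in [("bench",250,270),("bench",520,260),("mat",570,340),("carr",215,340),("carrwall",233,330),("deckwall",403,300),("bed",420,310),("tr",345,240),("strip",400,276),("label",341,319),("cap",331,319),("body",355,319),("pad",588,312),("hand",602,311)]:
    print(nm,im[int(v*S),int(u*S)],hsv[int(v*S),int(u*S)])
c=im[130:245,110:430][:,:,::-1]
cv2.imwrite("pics/c1.png",cv2.resize(c,(800,288),interpolation=cv2.INTER_CUBIC))
E
```

```text
[ 0.22228965 -0.58391547  0.40403662] [[-0.001  0.356 -0.935]
 [ 0.001 -0.935 -0.356]
 [-1.    -0.001  0.   ]]
bench [112 105 103] [  7  20 112]
bench [113 107 104] [ 10  20 113]
mat [29 28 27] [15 18 29]
carr [74 79 76] [72 16 79]
carrwall [43 43 46] [120  17  46]
deckwall [95 96 96] [90  3 96]
bed [120 119 119] [  0   2 120]
tr [92 92 90] [30  6 92]
strip [70 70 74] [120  14  74]
label [119 117 115] [ 15   9 119]
cap [120 122 118] [ 45   8 122]
body [91 61 36] [ 14 154  91]
pad [84 81 83] [160   9  84]
hand [ 99  96 102] [135  15 102]
```

View pics/c1.png

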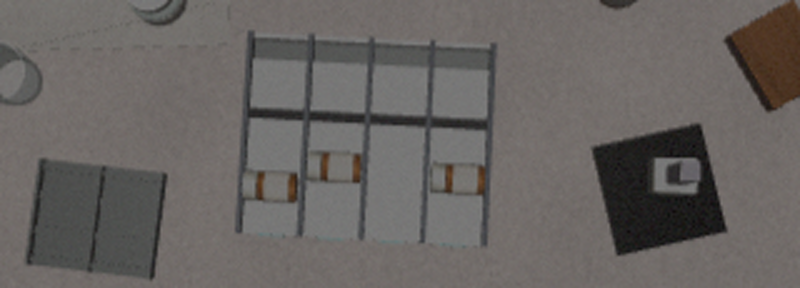

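```bash
cat > meas.py <<'E'
from h import *
def rect(r,mask,z,win):
    x0,y0,x1,y1=win; m=np.zeros(mask.shape,np.uint8); m[y0:y1,x0:x1]=mask[y0:y1,x0:x1]
    m=cv2.morphologyEx(m,cv2.MORPH_CLOSE,np.ones((3,3),np.uint8))
    px=max(blobs(m,20),key=lambda b:b[1][4])[0]
    P=ray(r,px,z)[:,:2].astype(np.float32)*1000
    (c,sz,a)=cv2.minAreaRect(P); return np.array(c),sz,a,len(px)
def yaw(a): return (a+45)%90-45
if __name__=="__main__":
    r=cam("top"); im=cv2.bilateralFilter(r["color"],5,25,3).astype(int); V=im.max(2); rb=im[...,0]-im[...,2]
    S=.64
    w=lambda a,b,c,d:[int(q*S) for q in(a,b,c,d)]
    print("deck",rect(r,rb<4,.05,w(305,210,500,375)))
    print("wall",rect(r,(rb<2)&(V<103)|(V<95)&(rb<6),.05,w(305,210,500,375)))
    print("carr",rect(r,V<93,.018,w(175,290,290,390)))
    print("mat",rect(r,V<50,.003,w(535,270,635,370)))
    m=(V<80)&(rb<8);
    wn=w(305,255,500,295); mm=np.zeros(m.shape,bool); mm[wn[1]:wn[3],wn[0]:wn[2]]=m[wn[1]:wn[3],wn[0]:wn[2]]
    px=np.argwhere(mm)[:,::-1]; P=ray(r,px,.036)[:,:2]*1000
    print("strip",cv2.minAreaRect(P.astype(np.float32)),len(px))
    hs=cv2.cvtColor(r["color"],cv2.COLOR_RGB2HSV); m=(hs[...,0]>4)&(hs[...,0]<22)&(hs[...,1]>70); m[:,:200]=0;m[:140]=0;m[235:]=0;m[:,315:]=0
    for px,st in blobs(m,6): print("amber",px.mean(0),len(px),ray(r,px.mean(0),.066)[0]*1000)
    m=(hs[...,2]>70);x0,y0,x1,y1=w(572,298,614,330);mm=np.zeros(m.shape,bool);mm[y0:y1,x0:x1]=m[y0:y1,x0:x1]
    for px,st in blobs(mm,20): print("pad",st,px.mean(0))
    big=cv2.resize(r["color"][y0-4:y1+4,x0-4:x1+4,::-1],None,fx=16,fy=16,interpolation=cv2.INTER_CUBIC)
    big=cv2.convertScaleAbs(big,alpha=1.6); print(x0-4,y0-4)
    b2=cv2.resize(r["color"][140:232,200:312,::-1],None,fx=4,fy=4,interpolation=cv2.INTER_CUBIC)
    can=np.zeros((400,800,3),np.uint8); b2=cv2.convertScaleAbs(b2,alpha=1.6);can[:368,:448]=b2; bb=big[:400,:352];can[:bb.shape[0],448:448+bb.shape[1]]=bb
    cv2.imwrite("pics/c2.png",can)
E
python3 meas.py
```

```text
deck (array([555.03503418,  21.94317627]), (286.90869140625, 236.54359436035156), 85.3669662475586, 7374)
wall (array([557.05432129,  21.7558136 ]), (286.61334228515625, 232.4656982421875), 85.35792541503906, 2293)
carr (array([474.1569519 , 340.51177979]), (154.33885192871094, 124.03063201904297), 81.54136657714844, 2218)
mat (array([ 491.58001709, -317.44314575]), (126.99394226074219, 128.57106018066406), 11.053559303283691, 1649)
strip ((585.815185546875, 19.002586364746094), (288.7864074707031, 69.83841705322266), 88.33304595947266) 600
amber [239.5        195.78571429] 28 [524.93024645  68.62749846  66.        ]
amber [252.06451613 197.29032258] 31 [519.72828368  33.37688314  66.        ]
amber [289. 201.] 33 [506.49505089 -69.92136653  66.        ]
amber [301.96875 201.84375] 32 [ 503.15130544 -106.10266262   66.        ]
amber [213.64 203.8 ] 25 [504.31908834 141.95470017  66.        ]
amber [226.53846154 204.87179487] 39 [500.32860199 105.66661953  66.        ]
pad [371 193  19  15 213] [379.92488263 199.49295775]
362 186
```

View pics/c2.png

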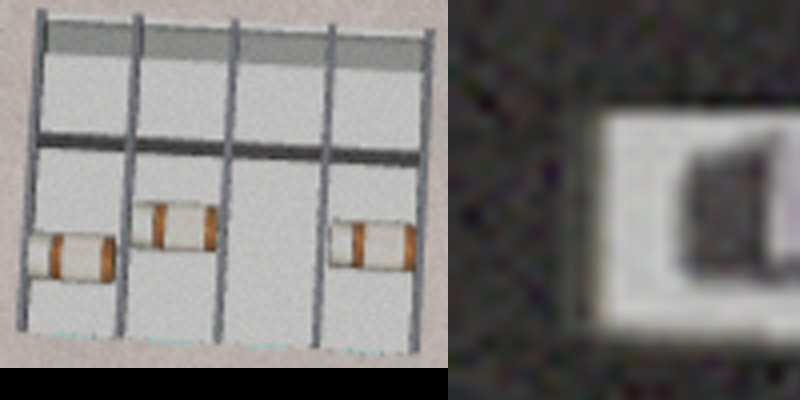

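Run:
```python
from h import *
r=cam("top"); s=cam("side")
for q in(r,s): print(q["n"],"cam at",(-cv2.Rodrigues(q["rvec"])[0].T@np.ravel(q["tvec"])).round(3))
g=r["color"].max(2).astype(float); 
T=[];B=[];L=[]
def cross(p,th=60):
    i=np.where((p[:-1]<th)&(p[1:]>=th))[0][0]; return i+(th-p[i])/(p[i+1]-p[i])
for u in range(373,382):
    T.append((u,188+cross(g[188:200,u]))); B.append((u,212-cross(g[201:213,u][::-1])))
for v in range(195,206): L.append((364+cross(g[v,364:376]),v))
for n,e in(("T",T),("B",B),("L",L)):
    P=ray(r,e,.037)*1000; vx,vy,x,y=cv2.fitLine(P[:,:2].astype(np.float32),2,0,.01,.01).ravel()
    print(n,P.mean(0).round(1),"dir",np.degrees(np.arctan2(vy,vx)).round(1))
x0,y0=360,184; a=cv2.convertScaleAbs(cv2.resize(r["color"][y0:y0+32,x0:x0+40,::-1],None,fx=10,fy=10,interpolation=cv2.INTER_CUBIC),alpha=1.8)
p=proj(s,[.505,-.323,.05])[0].astype(int); print("side org",p-[20,24])
b=cv2.convertScaleAbs(cv2.resize(s["color"][p[1]-24:p[1]+24,p[0]-20:p[0]+20,::-1],None,fx=10,fy=10,interpolation=cv2.INTER_CUBIC),alpha=1.5)
c=np.zeros((480,800,3),np.uint8); c[:320,:400]=a; c[:,400:]=b; cv2.imwrite("pics/c3.png",c)
```

```text
top cam at [ 0.429 -0.014  1.384]
side cam at [-0.267  0.771  0.793]
T [ 526.1 -322.7   37. ] dir 87.9
B [ 484.6 -320.8   37. ] dir 86.9
L [ 504.8 -303.1   37. ] dir -3.1
side org [305 128]
```

View pics/c3.png

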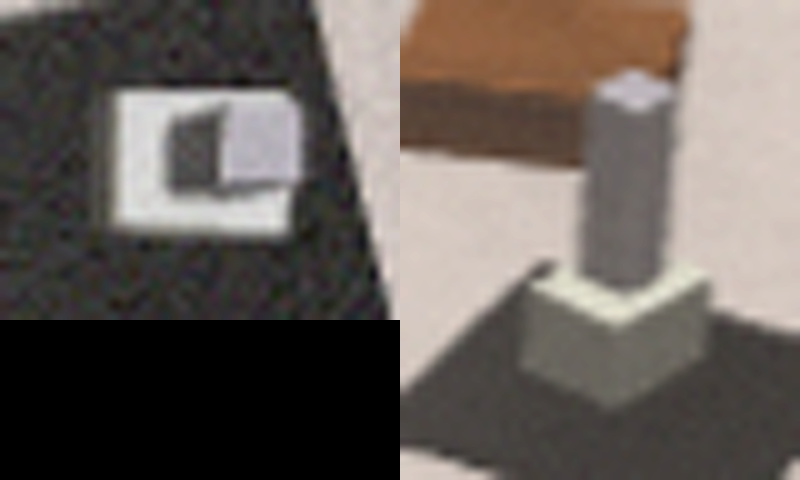

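servo_tool(commands=[[0,-35,-90,7,1],[0,-70,-178,14,1],[0,-105,-266,21,1],[0,-139,-356,23.5,1],[0,-139,-356,23.5,1],[0,-139,-356,23.5,1],[0,-139,-356,23.5,1],[0,-139,-356,23.5,1],[0,-139,-356,23.5,1],[0,-139,-356,23.5,1],[0,-139,-356,23.5,1],[0,-139,-356,23.5,1]])

```text
time_s: 1.3
tool_pos: [0.506, -0.327, 0.4045]
eef_rot: [0.016, -0.707, 0.016, 0.707]
wrist_force: [-0.0, -0.5, -0.3]
opening: 1.0
```

servo_tool(commands=[[40,0,0,0,1],[80,0,0,0,1],[110,0,0,0,1],[135,0,0,0,1],[150,0,0,0,1],[157,0,0,0,1],[157,0,0,0,1],[157,0,0,0,-1],[157,0,0,0,-1],[157,0,0,0,-1],[157,0,0,0,-1],[157,0,0,0,-1]], force=30)

```text
time_s: 2.3
tool_pos: [0.5058, -0.3277, 0.2486]
eef_rot: [-0.016, 0.707, -0.017, -0.706]
wrist_force: [-0.7, 0.0, -0.0]
opening: 0.682
```

Run:
```python
from h import *
p,R,s=tcp(); print(p,R.round(3).tolist(),s["opening"]*92,s["wrist_force"])
```

```text
[ 0.50583028 -0.32765773  0.24857145] [[0.001, -0.046, -0.999], [-0.001, -0.999, 0.046], [-1.0, 0.001, -0.001]] 62.76564068187113 [-0.73944663  0.04848018 -0.04968548]
```

servo_tool(commands=[[0,0,0,0,-1],[0,0,0,0,-1],[0,0,0,0,-1],[0,0,0,0,-1],[0,0,0,0,-1],[-10,0,0,0,-1],[-25,0,0,0,-1],[-50,0,0,0,-1],[-80,0,0,0,-1],[-100,0,0,0,-1],[-100,0,0,2,-1],[-100,0,0,2,-1]], force=40)

```text
time_s: 3.3
tool_pos: [0.5058, -0.3276, 0.3496]
eef_rot: [-0.029, 0.707, -0.03, -0.706]
wrist_force: [-0.4, -0.7, -3.3]
opening: 0.238
```

```bash
cat >> h.py <<'E'
ES=np.array([np.cos(-.081),np.sin(-.081)]); EY=np.array([-ES[1],ES[0]]); O=np.array([575.,20.3])
def d2w(x,y): return O+x*ES+y*EY
def w2d(p): d=np.asarray(p)[:2]-O; return np.array([d@ES,d@EY])
def shift(target):
    "world mm xyz of grasp point -> tool-axis shift"
    p,R,s=tcp(); return (R.T@(np.asarray(target)-1000*(p+.159*R[:,0]))).round(1)
def jaw():
    p,R,s=tcp(); return np.degrees(np.arctan2(R[1,1],R[0,1]))
E
python3 - <<'E'
from h import *
p,R,s=tcp(); print(p,s["opening"]*92,s["wrist_force"],jaw())
print(shift([*d2w(-108,-105),p[2]*1000-159]), "z",p[2]*1000-159)
r=cam("top"); cv2.imwrite("pics/t1.png",cv2.convertScaleAbs(r["color"][100:330,60:460,::-1],alpha=1.5))
s=cam("side"); cv2.imwrite("pics/s1.png",cv2.convertScaleAbs(s["color"][60:300,100:420,::-1],alpha=1.5))
E
```

```text
[ 0.50579548 -0.32762501  0.34959042] 21.85957693699413 [-0.44234297 -0.68759974 -3.27368568] -94.75141739606785
[  -0.4 -247.4   68. ] z 190.59042101961478
```

View pics/s1.png

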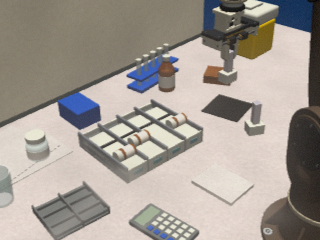

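servo_tool(commands=[[0,-20,6,0,-1],[0,-55,15,0,-1],[0,-90,25,0,-1],[0,-125,34,0,-1],[0,-160,44,0,-1],[0,-195,54,0,-1],[0,-225,62,0,-1],[0,-240,66,0,-1],[0,-247,68,0,-1],[0,-247,68,0,-1],[0,-247,68,0,-1],[0,-247,68,0,-1]])

```text
time_s: 4.4
tool_pos: [0.458, -0.0774, 0.3475]
eef_rot: [0.029, -0.706, 0.03, 0.707]
wrist_force: [0.3, 0.0, -3.6]
opening: 0.241
```

Run:
```python
from h import *
p,R,s=tcp(); print(p,w2d(p[:2]*1000),jaw(),shift([*d2w(-108,-105),130]))
r=cam("top"); cv2.imwrite("pics/t2.png",cv2.convertScaleAbs(cv2.resize(r["color"][120:250,180:340,::-1],None,fx=3,fy=3),alpha=1.5))
```

```text
[ 0.4580463  -0.07736099  0.34751038] [-108.66834771 -106.80368424] -94.76053737385202 [58.5 -2.  -0.7]
```

View pics/t2.png

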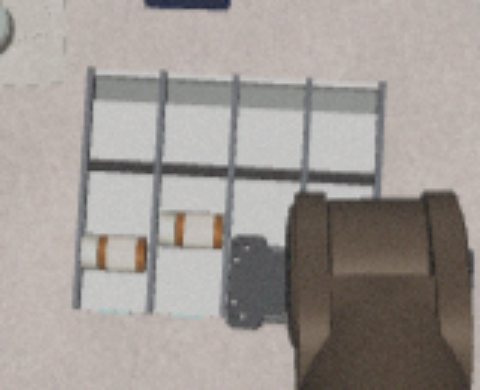

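servo_tool(commands=[[15,-2,-1,0,-1],[30,-2,-1,0,-1],[40,-2,-1,0,-1],[50,-2,-1,0,-1],[55,-2,-1,0,-1],[57,-2,-1,0,-1],[57,-2,-1,0,-1],[57,-2,-1,0,-1]])

```text
time_s: 5.12
tool_pos: [0.4593, -0.0743, 0.291]
eef_rot: [-0.029, 0.707, -0.029, -0.706]
wrist_force: [-0.6, 0.3, -3.6]
opening: 0.235
```

Run:
```python
from h import *
p,R,s=tcp(); print(p,w2d(p[:2]*1000),jaw(),s["wrist_force"])
s=cam("side"); cv2.imwrite("pics/s2.png",cv2.convertScaleAbs(cv2.resize(s["color"][130:260,170:330,::-1],None,fx=4,fy=4),alpha=1.5))
```

```text
[ 0.45933325 -0.07430522  0.29104612] [-107.63286645 -103.6538006 ] -94.69557124889752 [-0.58290393  0.25657459 -3.60815277]
```

View pics/s2.png

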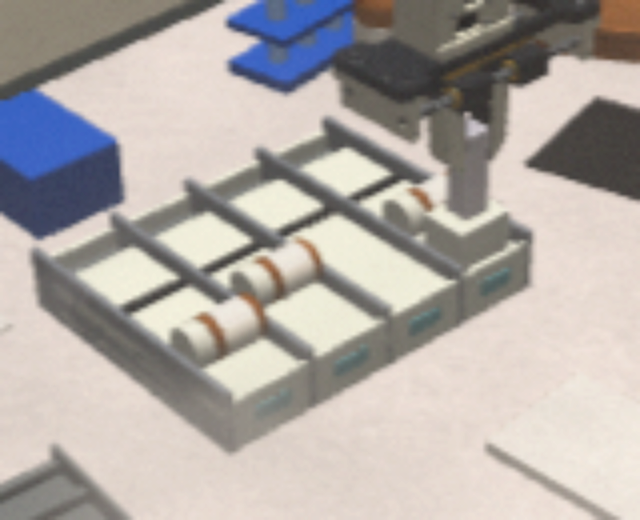

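servo_tool(commands=[[0,0,-3,0,-1],[0,0,-7,0,-1],[0,0,-12,0,-1],[0,0,-17,0,-1],[0,0,-22,0,-1],[0,0,-27,0,-1],[0,0,-32,0,-1],[0,0,-37,0,-1],[0,0,-42,0,-1],[0,0,-47,0,-1],[0,0,-52,0,-1],[0,0,-57,0,-1]])

```text
time_s: 6.17
tool_pos: [0.5164, -0.0786, 0.2907]
eef_rot: [0.029, -0.707, 0.029, 0.707]
wrist_force: [-0.3, 0.7, -3.1]
opening: 0.239
```

servo_tool(commands=[[0,0,-5,0,-1],[0,0,-10,0,-1],[0,0,-15,0,-1],[0,0,-20,0,-1],[0,0,-25,0,-1],[0,0,-30,0,-1],[0,0,-35,0,-1],[0,0,-40,0,-1],[0,0,-45,0,-1],[0,0,-50,0,-1],[0,0,-54,0,-1],[0,0,-58,0,-1]])

```text
time_s: 7.17
tool_pos: [0.5741, -0.0834, 0.2907]
eef_rot: [0.029, -0.707, 0.029, 0.707]
wrist_force: [-0.1, -0.7, -3.1]
opening: 0.236
```

servo_tool(commands=[[0,0,-3,0,-1],[0,0,-6,0,-1],[0,0,-9,0,-1],[0,0,-12,0,-1],[0,0,-15,0,-1],[0,0,-18,0,-1],[0,0,-21,0,-1],[0,0,-24,0,-1],[0,0,-27,0,-1],[0,0,-29,0,-1],[0,0,-30,0,-1],[0,0,-30,0,-1]])

```text
time_s: 8.17
tool_pos: [0.6038, -0.0857, 0.2907]
eef_rot: [0.029, -0.707, 0.029, 0.707]
wrist_force: [-0.1, 0.3, -3.9]
opening: 0.235
```

Run:
```python
from h import *
p,R,s=tcp(); print(p,w2d(p[:2]*1000),jaw(),s["wrist_force"])
s=cam("side"); cv2.imwrite("pics/s3.png",cv2.convertScaleAbs(cv2.resize(s["color"][130:260,170:330,::-1],None,fx=4,fy=4),alpha=1.5))
```

```text
[ 0.60379267 -0.08574065  0.29066481] [  37.2781687  -103.36331574] -94.66092819991135 [-0.14612487  0.25088157 -3.92372926]
```

View pics/s3.png

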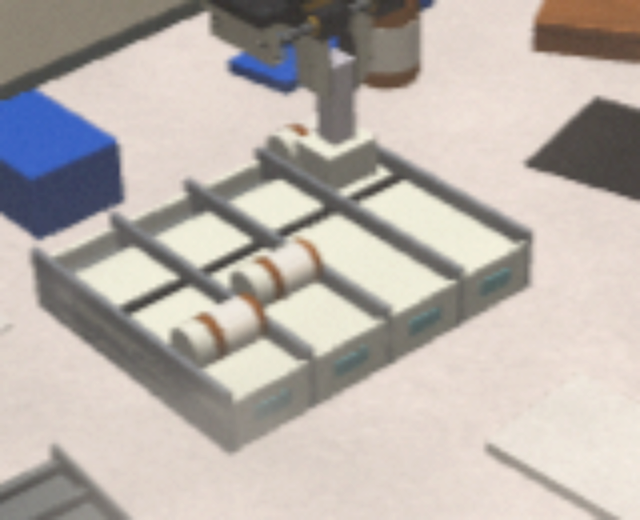

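servo_tool(commands=[[-10,0,3,0,-1],[-30,0,5,0,-1],[-58,0,8,0,-1],[-60,-20,25,0,-1],[-60,-45,50,0,-1],[-60,-70,75,0,-1],[-60,-95,100,0,-1],[-60,-120,122,0,-1],[-60,-134,134,0,-1],[-60,-138,139,0,-1],[-60,-138,139,0,-1],[-60,-138,139,0,-1]])

```text
time_s: 9.22
tool_pos: [0.4766, 0.0624, 0.3514]
eef_rot: [-0.029, 0.707, -0.029, -0.706]
wrist_force: [-0.2, -1.1, -3.5]
opening: 0.236
```

Run:
```python
from h import *
p,R,s=tcp(); print(p,w2d(p[:2]*1000),jaw(),s["wrist_force"],shift([*d2w(-102,35),131.5]))
r=cam("top"); cv2.imwrite("pics/t3.png",cv2.convertScaleAbs(cv2.resize(r["color"][120:250,180:340,::-1],None,fx=3,fy=3),alpha=1.5))
hs=cv2.cvtColor(r["color"],cv2.COLOR_RGB2HSV); m=(hs[...,0]>4)&(hs[...,0]<22)&(hs[...,1]>70); m[:,:200]=0;m[:140]=0;m[235:]=0;m[:,315:]=0
for px,st in blobs(m,5): print("amber",px.mean(0),len(px),w2d(ray(r,px.mean(0),.062)[0]*1000))
```

```text
[0.47659447 0.06244266 0.35136304] [-101.49270852   34.04234787] -94.67465087581341 [-0.15177052 -1.12517435 -3.49262271] [60.9 -1.   0.8]
amber [291.71428571 152.57142857] 28 [ 76.98332791 -96.37758119]
amber [304.1        153.33333333] 30 [  76.60315231 -131.45912355]
amber [222.83333333 189.66666667] 6 [-38.76671658  92.52325304]
amber [228.21428571 190.85714286] 14 [-41.32296571  77.0977947 ]
amber [242.         192.63636364] 11 [-44.26936984  37.85853698]
amber [209.5 197.5] 22 [-62.95167939 128.86363439]
amber [215.5        196.16666667] 6 [-58.26917985 112.12649908]
amber [205. 201.] 5 [-73.52550588 140.96267662]
amber [246.6  203.95] 40 [-75.48317662  23.04506981]
amber [227.5        203.64285714] 14 [-77.53736755  76.92334415]
amber [237.57142857 204.42857143] 7 [-78.21016714  48.39464954]
amber [220.4 205.2] 5 [-83.01203254  96.6901304 ]
amber [215.5        208.35714286] 14 [-92.65525006 109.96668938]
amber [233.33333333 208.16666667] 6 [-89.37940442  59.71028821]
amber [224.5 211.1] 10 [-98.9857884   84.10233277]
amber [229.33333333 209.33333333] 6 [-93.27494626  70.783256
[... 314 characters left out ...]
.6 220.8] 10 [-128.99086795  132.85188104]
amber [221.8 218.8] 5 [-121.0217614    90.37880962]
amber [242.28571429 220.57142857] 7 [-122.81019269   32.47477618]
amber [219.64 227.32] 25 [-145.2160329    94.97956501]
amber [235.2 224.4] 5 [-134.62428795   51.74500214]
amber [241.875  226.5625] 16 [-139.63111625   32.65098063]
amber [258.28571429 225.14285714] 7 [-133.11343124  -13.12949986]
amber [224.33333333 226.        ] 6 [-140.79196076   82.01075582]
amber [231.25       227.58333333] 12 [-144.13980347   62.30682151]
amber [236.36363636 231.86363636] 22 [-155.29256032   47.24139195]
amber [258.375 230.375] 8 [-147.70233944  -14.19031255]
amber [224.8 233. ] 5 [-160.27466161   79.50153359]
```

servo_tool(commands=[[15,-1,1,0,-1],[30,-1,1,0,-1],[42,-1,1,0,-1],[52,-1,1,0,-1],[58,-1,1,0,-1],[60,-1,1,0,-1],[60,-1,1,0,-1],[60,-1,1,0,-1]])

```text
time_s: 9.93
tool_pos: [0.4757, 0.064, 0.2911]
eef_rot: [-0.029, 0.707, -0.029, -0.706]
wrist_force: [-0.2, 1.4, -2.5]
opening: 0.232
```

servo_tool(commands=[[0,0,-3,0,-1],[0,0,-7,0,-1],[0,0,-12,0,-1],[0,0,-17,0,-1],[0,0,-22,0,-1],[0,0,-27,0,-1],[0,0,-32,0,-1],[0,0,-37,0,-1],[0,0,-42,0,-1],[0,0,-47,0,-1],[0,0,-52,0,-1],[0,0,-57,0,-1]])

```text
time_s: 10.93
tool_pos: [0.5327, 0.0595, 0.2907]
eef_rot: [0.029, -0.706, 0.029, 0.707]
wrist_force: [-0.1, -0.1, -3.0]
opening: 0.237
```

servo_tool(commands=[[0,0,-5,0,-1],[0,0,-10,0,-1],[0,0,-15,0,-1],[0,0,-20,0,-1],[0,0,-25,0,-1],[0,0,-30,0,-1],[0,0,-35,0,-1],[0,0,-40,0,-1],[0,0,-45,0,-1],[0,0,-49,0,-1],[0,0,-52,0,-1],[0,0,-55,0,-1]])

```text
time_s: 11.93
tool_pos: [0.5873, 0.055, 0.2907]
eef_rot: [0.029, -0.706, 0.029, 0.707]
wrist_force: [0.4, 0.2, -3.4]
opening: 0.237
```

servo_tool(commands=[[0,0,-3,0,-1],[0,0,-6,0,-1],[0,0,-9,0,-1],[0,0,-12,0,-1],[0,0,-15,0,-1],[0,0,-18,0,-1],[0,0,-21,0,-1],[0,0,-23,0,-1],[0,0,-25,0,-1],[0,0,-27,0,-1],[0,0,-27,0,-1],[0,0,-27,0,-1]])

```text
time_s: 12.93
tool_pos: [0.6139, 0.0529, 0.2907]
eef_rot: [0.029, -0.707, 0.029, 0.707]
wrist_force: [-0.2, -0.5, -3.1]
opening: 0.238
```

Run:
```python
from h import *
p,R,s=tcp(); print(p,w2d(p[:2]*1000),jaw(),s["wrist_force"])
s=cam("side"); cv2.imwrite("pics/s4.png",cv2.convertScaleAbs(cv2.resize(s["color"][130:260,170:330,::-1],None,fx=4,fy=4),alpha=1.5))
```

```text
[0.61394856 0.0528864  0.29068216] [36.18424496 35.63093941] -94.66213814157216 [-0.24246643 -0.5053493  -3.08384357]
```

View pics/s4.png

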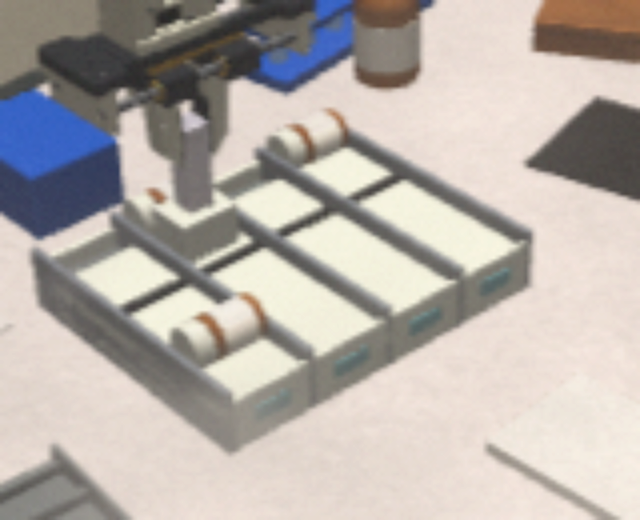

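servo_tool(commands=[[-10,0,3,0,-1],[-30,0,5,0,-1],[-58,0,8,0,-1],[-60,-10,35,0,-1],[-60,-25,65,0,-1],[-60,-40,95,0,-1],[-60,-55,125,0,-1],[-60,-65,150,0,-1],[-60,-69,162,0,-1],[-60,-69,165,0,-1],[-60,-69,165,0,-1],[-60,-69,165,0,-1]])

```text
time_s: 13.98
tool_pos: [0.4559, 0.1344, 0.3513]
eef_rot: [-0.029, 0.707, -0.029, -0.706]
wrist_force: [0.5, 0.4, -3.0]
opening: 0.236
```

Run:
```python
from h import *
p,R,s=tcp(); print(p,w2d(p[:2]*1000),jaw(),s["wrist_force"],shift([*d2w(-129,105),132]))
```

```text
[0.45592344 0.13444758 0.35127997] [-127.9219943   104.13866327] -94.7158013001484 [ 0.52965707  0.36456714 -3.01876921] [60.3 -0.8  1.4]
```

Descend, then push; total travel is −129 → +37 (166 mm).

servo_tool(commands=[[15,-1,1,0,-1],[30,-1,1,0,-1],[42,-1,1,0,-1],[52,-1,1,0,-1],[58,-1,1,0,-1],[60,-1,1,0,-1],[60,-1,1,0,-1],[60,-1,1,0,-1]])

```text
time_s: 14.65
tool_pos: [0.4567, 0.1351, 0.2927]
eef_rot: [-0.03, 0.708, -0.029, -0.705]
wrist_force: [0.5, -5.3, 15.5]
opening: 0.239
```

servo_tool(commands=[[0,0,-3,0,-1],[0,0,-7,0,-1],[0,0,-12,0,-1],[0,0,-17,0,-1],[0,0,-22,0,-1],[0,0,-27,0,-1],[0,0,-32,0,-1],[0,0,-37,0,-1],[0,0,-42,0,-1],[0,0,-47,0,-1],[0,0,-52,0,-1],[0,0,-57,0,-1]])

```text
time_s: 15.65
tool_pos: [0.5115, 0.1315, 0.2906]
eef_rot: [0.029, -0.707, 0.029, 0.707]
wrist_force: [-0.2, -0.3, -2.6]
opening: 0.239
```

servo_tool(commands=[[0,0,-5,0,-1],[0,0,-10,0,-1],[0,0,-15,0,-1],[0,0,-20,0,-1],[0,0,-25,0,-1],[0,0,-30,0,-1],[0,0,-35,0,-1],[0,0,-40,0,-1],[0,0,-45,0,-1],[0,0,-50,0,-1],[0,0,-55,0,-1],[0,0,-60,0,-1]])

```text
time_s: 16.65
tool_pos: [0.5712, 0.1266, 0.2907]
eef_rot: [0.029, -0.707, 0.029, 0.707]
wrist_force: [-1.0, -0.3, -3.5]
opening: 0.236
```

servo_tool(commands=[[0,0,-5,0,-1],[0,0,-10,0,-1],[0,0,-15,0,-1],[0,0,-20,0,-1],[0,0,-25,0,-1],[0,0,-29,0,-1],[0,0,-33,0,-1],[0,0,-37,0,-1],[0,0,-41,0,-1],[0,0,-44,0,-1],[0,0,-47,0,-1],[0,0,-48,0,-1]])

```text
time_s: 17.65
tool_pos: [0.6191, 0.1227, 0.2907]
eef_rot: [-0.029, 0.707, -0.029, -0.706]
wrist_force: [-0.1, 0.4, -2.8]
opening: 0.237
```

servo_tool(commands=[[0,0,-1,0,-1],[0,0,-1,0,-1],[0,0,-1,0,-1],[-10,0,2,0,-1],[-30,0,4,0,-1],[-60,0,20,0,-1],[-60,10,50,0,-1],[-60,30,80,0,-1],[-60,50,110,0,-1],[-60,70,140,0,-1],[-60,75,150,0,-1],[-60,75,150,0,-1]])

```text
time_s: 18.65
tool_pos: [0.4599, 0.0586, 0.3515]
eef_rot: [0.029, -0.706, 0.03, 0.707]
wrist_force: [-1.0, 0.4, -3.1]
opening: 0.241
```

```bash
cat > loc.py <<'E'
from h import *
from meas import rect
r=cam("top"); im=cv2.bilateralFilter(r["color"],5,25,3).astype(int); V=im.max(2)
S=.64
w=lambda a,b,c,d:[int(q*S) for q in(a,b,c,d)]
print("carr",rect(r,V<93,.018,w(165,270,300,400)))
print("mat",rect(r,V<50,.003,w(535,270,635,370)))
hs=cv2.cvtColor(r["color"],cv2.COLOR_RGB2HSV); m=(hs[...,0]>4)&(hs[...,0]<22)&(hs[...,1]>75); m[:,:200]=0;m[:135]=0;m[175:]=0;m[:,315:]=0
for px,st in blobs(m,8):
    P=ray(r,px.mean(0),.064)[0]*1000; print("amber",px.mean(0).round(1),len(px),P.round(1),w2d(P).round(1))
def save(r,win,name,f):
    a,b,c,d=win; cv2.imwrite("pics/"+name,cv2.convertScaleAbs(cv2.resize(r["color"][b:d,a:c,::-1],None,fx=f,fy=f,interpolation=cv2.INTER_CUBIC),alpha=1.5))
import sys
if len(sys.argv)>1: save(r,(100,120,420,250),sys.argv[1],2.5)
E
python3 loc.py t5.png; python3 -c "
from h import *
p,R,s=tcp(); print(p,w2d(p[:2]*1000),jaw(),s['wrist_force'])"
```

```text
carr (array([474.10412598, 340.15625   ]), (152.58489990234375, 124.03063201904297), 81.54136657714844, 2160)
mat (array([ 491.5569458 , -317.52719116]), (126.98979187011719, 128.4124298095703), 11.010246276855469, 1920)
amber [217.3 149. ] 25 [660.1 128.9  64. ] [ 76.1 115.1]
amber [230.1 149.6] 32 [657.3  92.7  64. ] [76.2 78.8]
amber [242.3 150. ] 26 [655.  58.  64.] [76.7 44. ]
amber [255. 151.] 33 [651.2  21.9  64. ] [75.8  7.8]
amber [291.7 152.3] 27 [644.5 -81.8  64. ] [ 77.5 -96.1]
amber [304.2 153.7] 27 [ 639.2 -117.    64. ] [  75.1 -131.6]
[0.46183787 0.05962549 0.35175505] [-115.97299172   30.04044029] -94.70752267747578 [ 1.01409828  0.21020335 -3.38755347]
```

View pics/t5.png

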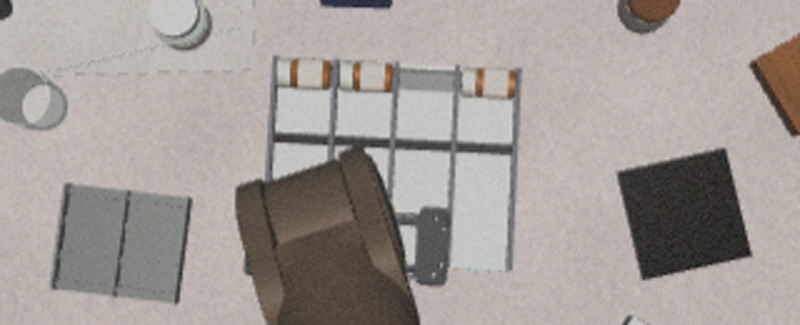

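Run:
```python
from h import *
p,R,s=tcp(); print(shift([491.6,-317.5,p[2]*1000-159]))
s=cam("side"); q=proj(s,[.462,.06,.15])[0].astype(int); a,b=q-[40,50]; print(q)
cv2.imwrite("pics/s5.png",cv2.convertScaleAbs(cv2.resize(s["color"][b:b+100,a:a+80,::-1],None,fx=5,fy=5,interpolation=cv2.INTER_CUBIC),alpha=1.5))
```

```text
[ 1.000e-01  3.734e+02 -6.050e+01]
[252 177]
```

View pics/s5.png

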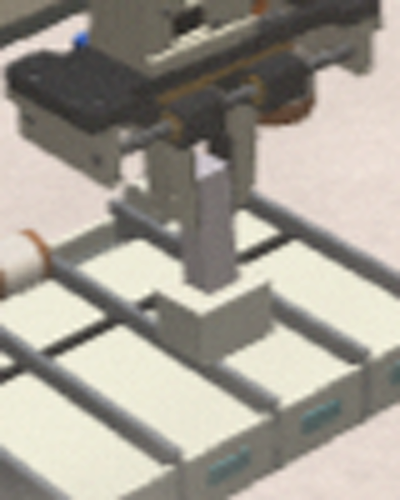

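The paddle hangs nearly upright, with the handle running from (212,160) to (208,290) in the crop. I'll carry it to the mat.

servo_tool(commands=[[0,20,-3,0,-1],[0,58,-9,0,-1],[0,96,-16,0,-1],[0,134,-22,0,-1],[0,172,-28,0,-1],[0,210,-34,0,-1],[0,248,-40,0,-1],[0,286,-46,0,-1],[0,324,-52,0,-1],[0,355,-57,0,-1],[0,370,-60,0,-1],[0,373,-60,0,-1]])

```text
time_s: 19.75
tool_pos: [0.4931, -0.3204, 0.3506]
eef_rot: [-0.029, 0.707, -0.031, -0.706]
wrist_force: [0.8, 0.3, -3.0]
opening: 0.234
```

servo_tool(commands=[[15,0,0,0,-1],[40,0,0,0,-1],[65,0,0,0,-1],[80,0,0,0,-1],[86,0,0,0,-1],[90,0,0,0,-1],[90,0,0,0,-1],[90,0,0,0,-1]])

```text
time_s: 20.42
tool_pos: [0.4933, -0.3163, 0.2616]
eef_rot: [-0.028, 0.707, -0.029, -0.706]
wrist_force: [0.3, -0.3, -3.5]
opening: 0.238
```

Run:
```python
from h import *
p,R,s=tcp(); print(p,jaw(),s["wrist_force"],s["moment"])
```

```text
[ 0.49325343 -0.31628559  0.26162527] -94.62840594694015 [ 0.25876602 -0.31802673 -3.45308397] [ 0.00874702  0.0066479  -0.02986955]
```

servo_tool(commands=[[2,0,0,0,-1],[4,0,0,0,-1],[6,0,0,0,-1],[7,0,0,0,-1],[7,0,0,0,-1]])

```text
time_s: 20.83
tool_pos: [0.4928, -0.3167, 0.2557]
eef_rot: [-0.029, 0.707, -0.029, -0.706]
wrist_force: [-4.0, 1.8, 14.7]
opening: 0.238
```

servo_tool(commands=[[1,0,0,0,-1],[2,0,0,0,-1],[3,0,0,0,-1],[3,0,0,0,-1]])

```text
time_s: 21.17
tool_pos: [0.4937, -0.3168, 0.2553]
eef_rot: [-0.028, 0.708, -0.029, -0.705]
wrist_force: [-8.3, 5.4, 38.1]
opening: 0.235
```

servo_tool(commands=[[1,0,0,0,-1],[2,0,0,0,-1],[2,0,0,0,-1]])

```text
time_s: 21.42
tool_pos: [0.4949, -0.3168, 0.2546]
eef_rot: [-0.028, 0.71, -0.03, -0.703]
wrist_force: [-6.7, 6.9, 45.5]
opening: 0.24
```

servo_tool(commands=[[-2,0,0,0,-1],[-4,0,0,0,-1],[-4,0,0,0,-0.5],[-4,0,0,0,-0.4],[-4,0,0,0,-0.3],[-4,0,0,0,-0.2],[-4,0,0,0,0],[-4,0,0,0,0.3],[-4,0,0,0,0.6],[-4,0,0,0,1],[-4,0,0,0,1],[-4,0,0,0,1]], force=5)

```text
time_s: 22.42
tool_pos: [0.4925, -0.3164, 0.2527]
eef_rot: [0.029, -0.707, 0.029, 0.707]
wrist_force: [0.6, -0.4, 0.3]
opening: 0.789
```

Run:
```python
from h import *
p,R,s=tcp(); print(p,jaw(),s["wrist_force"],s["opening"])
s=cam("side"); q=proj(s,[.493,-.317,.08])[0].astype(int); a,b=q-[40,50]
cv2.imwrite("pics/s6.png",cv2.convertScaleAbs(cv2.resize(s["color"][b:b+100,a:a+80,::-1],None,fx=5,fy=5,interpolation=cv2.INTER_CUBIC),alpha=1.5))
```

```text
[ 0.49248466 -0.3164468   0.25272433] -94.6577964443508 [ 0.61991111 -0.39869251  0.32105515] 0.7888399539292285
```

View pics/s6.png

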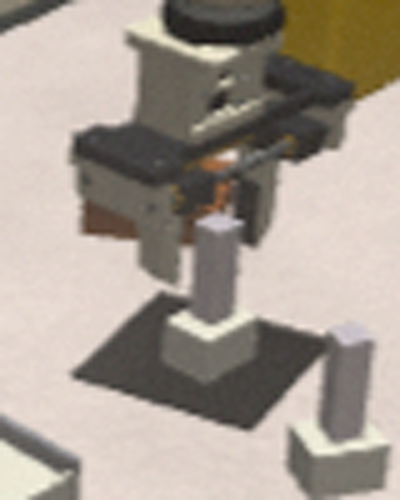

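servo_tool(commands=[[-15,0,0,0,1],[-50,0,0,0,1],[-90,0,0,0,1],[-130,0,0,0,1],[-150,0,0,0,1],[-150,0,0,0,1],[-150,0,0,0,1]])

```text
time_s: 23.05
tool_pos: [0.4926, -0.3166, 0.404]
eef_rot: [-0.028, 0.707, -0.029, -0.706]
wrist_force: [-0.8, 0.3, 0.0]
opening: 0.998
```

```bash
python3 loc.py
python3 - <<'E'
from h import *
print(tcp()[2]["joint_positions"],jaw())
for n in("top","side"):
    r=cam(n); V=cv2.bilateralFilter(r["color"],5,25,3).max(2)
    c=proj(r,[[.474+a,.340+b,.02] for a in(-.085,.085) for b in(-.095,.095)]); (x0,y0),(x1,y1)=c.min(0).astype(int),c.max(0).astype(int)
    v=V[y0:y1,x0:x1]; print(n,x0,y0,x1,y1,np.percentile(v,[2,10,30,50,90]))
    if n=="top":
        m=np.zeros(V.shape,bool); m[y0:y1,x0:x1]=v<64
        for px,st in blobs(m,12):
            P=ray(r,px,.022)[:,:2]*1000; print(len(px),cv2.minAreaRect(P.astype(np.float32)))
    im=cv2.convertScaleAbs(cv2.resize(r["color"][y0:y1,x0:x1,::-1],None,fx=6,fy=6,interpolation=cv2.INTER_CUBIC),alpha=1.7)
    if n=="top": A=im
    else:
        c=np.zeros((max(A.shape[0],im.shape[0]),A.shape[1]+im.shape[1],3),np.uint8); c[:A.shape[0],:A.shape[1]]=A; c[:im.shape[0],A.shape[1]:]=im
        f=800/c.shape[1]; print(A.shape,im.shape,f); cv2.imwrite("pics/car.png",cv2.resize(c,None,fx=f,fy=f))
E
```

```text
carr (array([474.17318726, 340.62091064]), (154.0426025390625, 124.03063201904297), 81.54136657714844, 2201)
mat (array([ 495.06573486, -316.01031494]), (149.1763153076172, 128.48851013183594), 12.001751899719238, 1200)
amber [217.3 149.3] 25 [659.3 128.9  64. ] [ 75.3 115.1]
amber [230.1 149.4] 31 [657.8  92.6  64. ] [76.7 78.8]
amber [242.3 149.9] 25 [655.4  57.8  64. ] [77.1 43.9]
amber [255. 151.] 33 [651.2  21.9  64. ] [75.8  7.8]
amber [291.7 152.4] 27 [644.2 -82.   64. ] [ 77.2 -96.3]
amber [304.1 153.7] 27 [ 639.2 -116.9   64. ] [  75.1 -131.5]
[ 0.46174364  0.37168943  0.02482368  1.677534   -0.01009531  1.09240721
 -1.16258256] -94.65848013348379
top 115 186 180 246 [ 48.  81.  84.  86. 121.]
68 ((484.22760009765625, 409.38238525390625), (6.206568241119385, 117.52015686035156), 82.40518951416016)
48 ((474.94415283203125, 338.1946105957031), (4.061006546020508, 102.25384521484375), 82.1128158569336)
59 ((463.1619567871094, 266.9264831542969), (4.034938812255859, 117.09552001953125), 81.80488586425781)
side 117 232 221 306 [ 59.  78.  95. 144. 149.]
(360, 390, 3) (444, 624, 3) 0.7889546351084813
```

View pics/car.png

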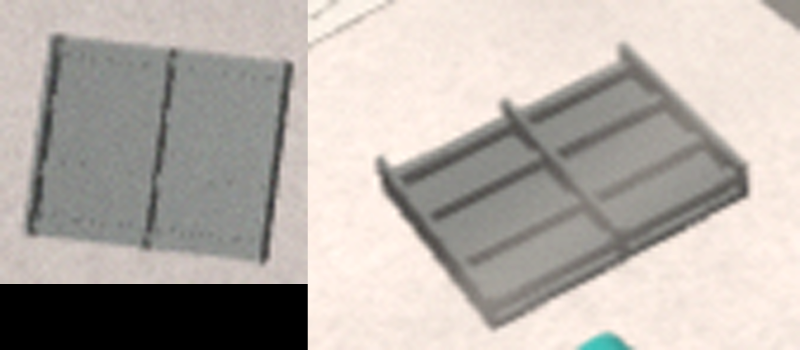

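```bash
cat >> h.py <<'E'
cy=np.radians(-8.3)
def c2w(x,y): return np.array([474.1,338.2])+x*np.array([np.cos(cy),np.sin(cy)])+y*np.array([-np.sin(cy),np.cos(cy)])
def goto(xy,tipz,yaw):
    print("shift",shift([*xy,tipz+19]),"roll",round(jaw()-yaw,1))
E
python3 - <<'E'
from h import *
goto(d2w(78.5,-105),226,-4.64)
E
```

```text
shift [  -2.8 -237.  -134.2] roll -90.0
```

servo_tool(commands=[[0,-20,-11,-7,1],[0,-45,-25,-14,1],[0,-70,-40,-21,1],[0,-95,-54,-28,1],[0,-120,-68,-35,1],[0,-145,-82,-42,0.6],[0,-170,-96,-49,0.6],[0,-195,-110,-56,0.6],[0,-215,-122,-63,0.6],[0,-230,-130,-70,0.6],[0,-237,-134,-77,0.6],[0,-237,-134,-83,0.6]])

```text
time_s: 24.2
tool_pos: [0.646, -0.0882, 0.4007]
eef_rot: [-0.448, -0.546, -0.451, 0.546]
wrist_force: [-0.2, 0.1, -0.5]
opening: 0.799
```

servo_tool(commands=[[0,0,0,-7,0.6],[0,0,0,-7,0.6],[0,0,0,-7,0.6],[0,0,0,-7,0.6]])

```text
time_s: 24.53
tool_pos: [0.6451, -0.0914, 0.4018]
eef_rot: [-0.478, -0.521, -0.479, 0.521]
wrist_force: [-0.2, -0.2, -0.7]
opening: 0.803
```

Run:
```python
from h import *
goto(d2w(78.5,-105),43,-4.64); s=tcp()[2]; print(s["opening"]*92,s["joint_positions"])
```

```text
shift [180.8   0.   -0.6] roll -0.3
73.92180769603641 [ 0.29886274  0.51280062 -0.37212942  1.47985533  0.19326252  1.18671644
 -0.18803715]
```

servo_tool(commands=[[40,0,0,0,0.6],[80,0,0,0,0.6],[115,0,0,0,0.6],[140,0,0,0,0.6],[160,0,0,0,0.6],[172,0,0,0,0.6],[178,0,0,0,0.6],[181,0,0,0,0.6],[181,0,0,0,0.6],[181,0,0,0,-1],[181,0,0,0,-1],[181,0,0,0,-1]], force=15)

```text
time_s: 25.53
tool_pos: [0.6457, -0.0912, 0.2229]
eef_rot: [0.48, 0.52, 0.479, -0.52]
wrist_force: [0.3, 0.7, 0.8]
opening: 0.629
```

servo_tool(commands=[[0,0,0,0,-1],[0,0,0,0,-1],[0,0,0,0,-1],[0,0,0,0,-1],[0,0,0,0,-1]])

```text
time_s: 25.95
tool_pos: [0.644, -0.091, 0.2214]
eef_rot: [-0.478, -0.519, -0.48, 0.521]
wrist_force: [-6.7, 0.2, 4.3]
opening: 0.365
```

Run:
```python
from h import *
p,R,s=tcp(); print(p,s["opening"]*92,s["wrist_force"],jaw())
```

```text
[ 0.64402199 -0.09098105  0.2214219 ] 33.606942996087064 [-6.72187219  0.22561066  4.29283196] -4.656572334711869
```

servo_tool(commands=[[0,0,0,0,-1],[-5,0,0,0,-1],[-15,0,0,0,-1],[-35,0,0,0,-1],[-60,0,0,0,-1],[-85,0,0,0,-1],[-95,0,0,0,-1],[-95,0,0,0,-1]], force=25)

```text
time_s: 26.62
tool_pos: [0.6464, -0.091, 0.3205]
eef_rot: [0.481, 0.521, 0.478, -0.518]
wrist_force: [0.6, -0.4, -0.9]
opening: 0.365
```

```bash
python3 - <<'E'
from h import *
p,R,s=tcp(); print(p,s["opening"]*92,s["wrist_force"])
goto(c2w(-37.5,-36),p[2]*1000-178,-8.3)
E
python3 loc.py
```

```text
[ 0.64643141 -0.09099955  0.32046986] 33.58140241017196 [ 0.58801193 -0.37718864 -0.8887168 ]
shift [  -1.5 -247.4 -380.2] roll 3.6
carr (array([476.87390137, 360.84002686]), (108.52264404296875, 123.67513275146484), 81.39964294433594, 846)
mat (array([ 501.81130981, -302.82992554]), (190.7838592529297, 152.97760009765625), 11.207948684692383, 1596)
amber [217.4 149. ] 24 [660.2 128.7  64. ] [ 76.2 115. ]
amber [230.  149.7] 31 [657.1  92.8  64. ] [76.  78.9]
amber [242.3 150. ] 26 [655.1  58.   64. ] [76.8 44. ]
amber [255. 151.] 33 [651.2  21.9  64. ] [75.8  7.8]
```

```bash
cat > car.py <<'E'
from h import *
r=cam("top"); V=cv2.bilateralFilter(r["color"],5,25,3).max(2)
m=np.zeros(V.shape,bool); m[150:280,70:205]=V[150:280,70:205]<64
for px,st in blobs(m,12):
    P=ray(r,px,.022)[:,:2]*1000; print(len(px),st[:4],cv2.minAreaRect(P.astype(np.float32)))
m=np.zeros(V.shape,bool); m[175:280,80:205]=V[175:280,80:205]<93
for px,st in blobs(m,40):
    P=ray(r,px,.018)[:,:2]*1000; print("grey",len(px),st[:4],cv2.minAreaRect(P.astype(np.float32)))
cv2.imwrite("pics/car2.png",cv2.convertScaleAbs(cv2.resize(r["color"][100:290,60:420,::-1],None,fx=2.2,fy=2.2),alpha=1.5))
E
python3 car.py
```

```text
59 [121 196   7  39] ((481.1402587890625, 409.58575439453125), (4.59636116027832, 111.3843002319336), 81.63299560546875)
30 [148 200   4  23] ((491.0561218261719, 335.85565185546875), (3.6959710121154785, 64.54618072509766), 81.9468765258789)
57 [170 200   7  41] ((463.1613464355469, 266.9267578125), (3.9092092514038086, 117.09303283691406), 81.87017822265625)
13 [146 225   2  10] ((437.35137939453125, 344.05035400390625), (2.9235517978668213, 26.014141082763672), 89.62242889404297)
grey 535 [121 193  20  43] ((482.038818359375, 390.4035949707031), (50.415836334228516, 123.62377166748047), 83.2947769165039)
grey 143 [140 196  13  43] ((472.7841491699219, 335.2184143066406), (32.04781723022461, 121.88375091552734), 74.642333984375)
grey 88 [170 199   7  43] ((463.5505065917969, 269.5810241699219), (8.718705177307129, 123.21100616455078), 81.70354461669922)
grey 70 [120 258  10  21] ((327.8001403808594, 410.0140075683594), (26.327014923095703, 57.944271087646484), 89.79910278320312)
grey 46 [186 260  16  20] ((326.17608642578125, 197.85250854492188), (67.59508514404297, 31.258647918701172), 37.240943908691406)
```

servo_tool(commands=[[0,-10,-15,0,-1],[0,-26,-40,0,-1],[0,-46,-70,0,-1],[0,-66,-102,0,-1],[0,-88,-135,0,-1],[0,-110,-169,0,-1],[0,-132,-203,0,-1],[0,-154,-237,1,-1],[0,-176,-271,2,-1],[0,-198,-305,3,-1],[0,-218,-336,3.6,-1],[0,-234,-360,3.6,-1]])

```text
time_s: 27.72
tool_pos: [0.4389, 0.2891, 0.3154]
eef_rot: [-0.463, -0.534, -0.464, 0.535]
wrist_force: [1.2, 0.4, -1.2]
opening: 0.36
```

servo_tool(commands=[[0,-8,-13,0,-1],[0,-12,-19,0,-1],[0,-13,-20,0,-1],[0,-13,-20,0,-1],[0,-13,-20,0,-1],[0,-13,-20,0,-1]])

```text
time_s: 28.22
tool_pos: [0.4322, 0.3068, 0.3163]
eef_rot: [-0.462, -0.535, -0.462, 0.536]
wrist_force: [-0.4, -0.1, -0.5]
opening: 0.363
```

Run:
```python
from h import *
p,R,s=tcp(); print(p,s["opening"]*92,s["wrist_force"])
goto(c2w(-37.5,-36),19,-8.3)
```

```text
[0.43222483 0.3068015  0.31633123] 33.36326006891309 [-0.35959099 -0.09359874 -0.49297884]
shift [119.3  -0.6  -1.4] roll -0.1
```

servo_tool(commands=[[20,-0.6,-1.4,0,-1],[50,-0.6,-1.4,0,-1],[80,-0.6,-1.4,0,-1],[98,-0.6,-1.4,0,-1],[107,-0.6,-1.4,0,-1],[112,-0.6,-1.4,0,-1],[116,-0.6,-1.4,0,-1],[118,-0.6,-1.4,0,-1],[118,-0.6,-1.4,0,-1],[118,-0.6,-1.4,0,-1]])

```text
time_s: 29.05
tool_pos: [0.4307, 0.3105, 0.1998]
eef_rot: [0.463, 0.535, 0.463, -0.534]
wrist_force: [-3.9, 2.6, 2.5]
opening: 0.366
```

Run:
```python
from h import *
p,R,s=tcp(); print(p,s["opening"]*92,s["wrist_force"])
goto(c2w(-37.5,-36),19,-8.3)
```

```text
[0.43069601 0.31050329 0.19978546] 33.65290517692752 [-3.94497286  2.56536497  2.48200804]
shift [2.8 1.4 2.6] roll 0.1
```

servo_tool(commands=[[1,0,0,0,-1],[2,0,0,0,-1],[2,0,0,0,-0.2],[2,0,0,0,-0.1],[2,0,0,0,0],[2,0,0,0,0],[2,0,0,0,0],[-10,0,0,0,0],[-40,0,0,0,0],[-75,0,0,0,0],[-105,0,0,0,0.6],[-105,0,0,0,0.6]])

```text
time_s: 30.05
tool_pos: [0.4321, 0.3113, 0.3092]
eef_rot: [0.463, 0.538, 0.463, -0.532]
wrist_force: [0.0, 0.5, 0.3]
opening: 0.595
```

Run:
```python
from h import *
p,R,s=tcp(); print(p,s["opening"]*92,s["wrist_force"])
goto(d2w(78.5,35),122,-4.64)
r=cam("side"); c=proj(r,[[.474+a,.340+b,.02] for a in(-.085,.085) for b in(-.095,.095)]); (x0,y0),(x1,y1)=c.min(0).astype(int),c.max(0).astype(int)
cv2.imwrite("pics/p1.png",cv2.convertScaleAbs(cv2.resize(r["color"][y0-20:y1,x0:x1,::-1],None,fx=6,fy=6,interpolation=cv2.INTER_CUBIC),alpha=1.5))
```

```text
[0.43214702 0.31127495 0.3092002 ] 54.78425870003051 [0.02795584 0.49885324 0.25946525]
shift [  9.3 258.4 228.5] roll -3.6
```

View pics/p1.png

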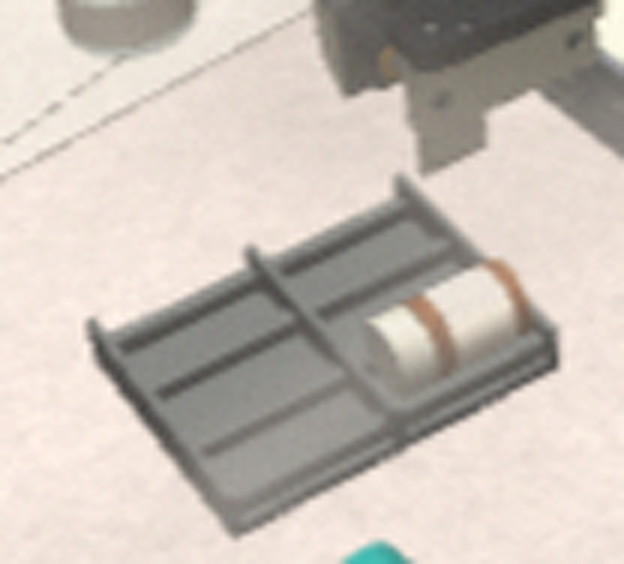

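servo_tool(commands=[[0,15,13,0,0.6],[0,40,35,0,0.6],[0,68,60,-1,0.6],[0,96,85,-2,0.6],[0,124,110,-3,0.6],[0,152,135,-3.6,0.6],[0,180,159,-3.6,0.6],[0,208,184,-3.6,0.6],[0,232,205,-3.6,0.6],[0,250,221,-3.6,0.6],[0,258,228,-3.6,0.6],[0,258,228,-3.6,0.6]])

```text
time_s: 31.1
tool_pos: [0.6545, 0.0442, 0.3022]
eef_rot: [-0.478, -0.52, -0.478, 0.522]
wrist_force: [-0.1, 1.0, 0.7]
opening: 0.8
```

servo_tool(commands=[[0,0,0,0,0.6],[0,0,0,0,0.6],[0,0,0,0,0.6]])

```text
time_s: 31.35
tool_pos: [0.6525, 0.0494, 0.3037]
eef_rot: [0.48, 0.519, 0.48, -0.519]
wrist_force: [0.1, 0.6, -0.5]
opening: 0.801
```

Run:
```python
from h import *
goto(d2w(78.5,35),43,-4.64)
```

```text
shift [82.7  3.8  0.5] roll 0.2
```

servo_tool(commands=[[20,2.5,0.5,0,0.6],[45,2.5,0.5,0,0.6],[62,2.5,0.5,0,0.6],[74,2.5,0.5,0,0.6],[80,2.5,0.5,0,0.6],[82,2.5,0.5,0,0.6],[82,2.5,0.5,0,0.6],[82,2.5,0.5,0,-1],[82,2.5,0.5,0,-1],[82,2.5,0.5,0,-1],[82,2.5,0.5,0,-1],[82,2.5,0.5,0,-1]], force=15)

```text
time_s: 32.35
tool_pos: [0.6561, 0.0464, 0.2221]
eef_rot: [0.479, 0.52, 0.479, -0.52]
wrist_force: [0.1, -0.7, -0.6]
opening: 0.486
```

servo_tool(commands=[[0,0,0,0,-1],[0,0,0,0,-1],[0,0,0,0,-1],[0,0,0,0,-1]], force=25)

```text
time_s: 32.68
tool_pos: [0.655, 0.0465, 0.2215]
eef_rot: [-0.479, -0.519, -0.48, 0.521]
wrist_force: [-5.0, -0.0, 3.3]
opening: 0.363
```

servo_tool(commands=[[-5,0,0,0,-1],[-15,0,0,0,-1],[-35,0,0,0,-1],[-60,0,0,0,-1],[-85,0,0,0,-1],[-95,0,0,0,-1],[-95,0,0,0,-1]])

```text
time_s: 33.27
tool_pos: [0.6571, 0.0467, 0.3205]
eef_rot: [0.481, 0.522, 0.478, -0.518]
wrist_force: [0.1, 0.1, -0.7]
opening: 0.362
```

```bash
python3 - <<'E'
from h import *
p,R,s=tcp(); print(p,s["opening"]*92,s["wrist_force"])
goto(c2w(-37.5,38),p[2]*1000-178,-8.3)
E
python3 car.py
```

```text
[0.65706902 0.04674948 0.32051589] 33.31628401364976 [ 0.14476682  0.07358335 -0.69765919]
shift [  -1.1 -242.1 -315.7] roll 3.6
17 [125 196   3  12] ((520.3275146484375, 404.0329895019531), (4.179201126098633, 32.228004455566406), 81.63299560546875)
35 [147 200   5  28] ((483.7725830078125, 336.88616943359375), (3.6959710121154785, 79.25839233398438), 81.9468765258789)
57 [170 200   7  41] ((463.1613464355469, 266.9267578125), (3.9092092514038086, 117.09303283691406), 81.87017822265625)
40 [121 209   5  26] ((462.337646484375, 412.35650634765625), (4.585909366607666, 73.37301635742188), 81.63299560546875)
14 [168 227   2  11] ((428.4931945800781, 279.8900451660156), (2.917064666748047, 28.860502243041992), 89.40682220458984)
grey 525 [121 193  22  43] ((483.73736572265625, 388.8902893066406), (61.70791244506836, 123.65259552001953), 89.67149353027344)
grey 152 [144 196  14  43] ((471.60986328125, 328.66748046875), (36.58376693725586, 123.3574447631836), 79.21891784667969)
grey 142 [165 199  12  43] ((464.361328125, 275.1414489746094), (19.95719337463379, 123.21100616455078), 81.70354461669922)
grey 69 [121 258   9  21] ((327.7652587890625, 408.5508728027344), (23.400489807128906, 57.884769439697266), 89.79910278320312)
grey 41 [188 260  14  20] ((324.30242919921875, 195.78627014160156), (63.9676399230957, 27.934261322021484), 33.06473159790039)
```

servo_tool(commands=[[0,-11,-14,0,-1],[0,-29,-38,0,-1],[0,-51,-66,0,-1],[0,-74,-96,0,-1],[0,-97,-126,0,-1],[0,-120,-156,0,-1],[0,-143,-186,0,-1],[0,-166,-216,1,-1],[0,-189,-246,2,-1],[0,-210,-274,3,-1],[0,-228,-297,3.6,-1],[0,-238,-310,3.6,-1]])

```text
time_s: 34.32
tool_pos: [0.4407, 0.3778, 0.3154]
eef_rot: [-0.463, -0.533, -0.464, 0.534]
wrist_force: [0.4, -0.6, 0.1]
opening: 0.361
```

servo_tool(commands=[[0,-3,-4,0,-1],[0,-4,-6,0,-1],[0,-4,-6,0,-1],[0,-4,-6,0,-1],[0,-4,-6,0,-1],[0,-4,-6,0,-1]])

```text
time_s: 34.82
tool_pos: [0.4418, 0.38, 0.3165]
eef_rot: [-0.462, -0.535, -0.462, 0.535]
wrist_force: [-0.2, 0.8, -0.3]
opening: 0.363
```

Run:
```python
from h import *
p,R,s=tcp(); print(p,s["opening"]*92,s["wrist_force"])
goto(c2w(-37.5,38),20.5,-8.3)
```

```text
[0.44179163 0.38004918 0.31653463] 33.39555533220447 [-0.17895089  0.79736488 -0.29955063]
shift [118.    0.4  -1.4] roll -0.1
```

servo_tool(commands=[[20,0,-1,0,-1],[50,0,-1,0,-1],[80,0,-1,0,-1],[98,0,-1,0,-1],[107,0,-1,0,-1],[112,0,-1,0,-1],[116,0,-1,0,-1],[118,0,-1,0,-1],[118,0,-1,0,-1],[118,0,-1,0,-1]])

```text
time_s: 35.65
tool_pos: [0.4413, 0.3825, 0.1996]
eef_rot: [0.463, 0.535, 0.463, -0.534]
wrist_force: [-0.2, 0.7, -0.4]
opening: 0.367
```

Run:
```python
from h import *
p,R,s=tcp(); print(p,s["opening"]*92,s["wrist_force"])
goto(c2w(-37.5,38),20.5,-8.3)
```

```text
[0.4413004  0.38249791 0.19962552] 33.793103708016766 [-0.22535728  0.65494095 -0.42592568]
shift [1.1 1.2 1.3] roll 0.0
```

servo_tool(commands=[[1,0,0,0,-1],[2,0,0,0,-1],[2,0,0,0,-0.2],[2,0,0,0,-0.1],[2,0,0,0,0],[2,0,0,0,0],[2,0,0,0,0],[-10,0,0,0,0],[-40,0,0,0,0],[-75,0,0,0,0],[-105,0,0,0,0.6],[-105,0,0,0,0.6]])

```text
time_s: 36.65
tool_pos: [0.4419, 0.384, 0.3107]
eef_rot: [0.462, 0.538, 0.463, -0.531]
wrist_force: [0.0, 1.5, 1.0]
opening: 0.598
```

Run:
```python
from h import *
p,R,s=tcp(); print(p,s["opening"]*92,s["wrist_force"])
goto(d2w(78.5,105),p[2]*1000-178,-4.64)
r=cam("top"); hs=cv2.cvtColor(r["color"],cv2.COLOR_RGB2HSV); m=(hs[...,0]>4)&(hs[...,0]<22)&(hs[...,1]>90); m[:,:105]=0;m[:130]=0;m[260:]=0;m[:,315:]=0
for px,st in blobs(m,8): print(px.mean(0).round(1),len(px),(ray(r,px.mean(0),.038)[0]*1000).round(1))
```

```text
[0.44189206 0.38403614 0.31065938] 54.98592416002378 [0.00721872 1.48404624 0.99450556]
shift [ -0.3 254.8 232.4] roll -3.6
[217.5 149.2] 21 [664.  131.1  38. ]
[230.  149.5] 30 [662.1  94.9  38. ]
[127.6 227.9] 25 [443.2 394.5  38. ]
[140.6 229.3] 38 [438.3 356.8  38. ]
[153.8 230.6] 23 [433.7 318.7  38. ]
[166.6 232.3] 38 [427.8 281.8  38. ]
```

servo_tool(commands=[[0,15,13,0,0.6],[0,40,36,0,0.6],[0,68,62,-1,0.6],[0,96,87,-2,0.6],[0,124,113,-3,0.6],[0,152,138,-3.6,0.6],[0,180,164,-3.6,0.6],[0,208,190,-3.6,0.6],[0,232,211,-3.6,0.6],[0,250,228,-3.6,0.6],[0,256,232,-3.6,0.6],[0,256,232,-3.6,0.6]])

```text
time_s: 37.7
tool_pos: [0.6621, 0.113, 0.3028]
eef_rot: [-0.478, -0.52, -0.478, 0.521]
wrist_force: [0.7, 0.7, 0.1]
opening: 0.801
```

servo_tool(commands=[[0,0,0,0,0.6],[0,0,0,0,0.6],[0,0,0,0,0.6]])

```text
time_s: 37.95
tool_pos: [0.66, 0.1179, 0.3038]
eef_rot: [0.48, 0.519, 0.48, -0.519]
wrist_force: [0.2, 0.4, -0.3]
opening: 0.799
```

Run:
```python
from h import *
goto(d2w(78,105),43,-4.64)
```

```text
shift [82.8  1.4 -0.7] roll 0.1
```

servo_tool(commands=[[20,1,-0.7,0,0.6],[45,1,-0.7,0,0.6],[62,1,-0.7,0,0.6],[74,1,-0.7,0,0.6],[80,1,-0.7,0,0.6],[82,1,-0.7,0,0.6],[82,1,-0.7,0,0.6],[82,1,-0.7,0,-1],[82,1,-0.7,0,-1],[82,1,-0.7,0,-1],[82,1,-0.7,0,-1],[82,1,-0.7,0,-1]], force=15)

```text
time_s: 38.95
tool_pos: [0.6622, 0.1164, 0.2222]
eef_rot: [0.479, 0.52, 0.479, -0.52]
wrist_force: [0.2, 0.1, 0.6]
opening: 0.487
```

servo_tool(commands=[[0,0,0,0,-1],[0,0,0,0,-1],[0,0,0,0,-1],[0,0,0,0,-1]], force=25)

```text
time_s: 39.28
tool_pos: [0.6607, 0.1167, 0.2214]
eef_rot: [-0.479, -0.519, -0.48, 0.521]
wrist_force: [-6.2, -0.5, 4.2]
opening: 0.365
```

servo_tool(commands=[[-5,0,0,0,-1],[-15,0,0,0,-1],[-35,0,0,0,-1],[-60,0,0,0,-1],[-85,0,0,0,-1],[-95,0,0,0,-1],[-95,0,0,0,-1]])

```text
time_s: 39.87
tool_pos: [0.6631, 0.1169, 0.3206]
eef_rot: [0.48, 0.522, 0.478, -0.518]
wrist_force: [0.6, 0.6, -1.0]
opening: 0.365
```

Run:
```python
from h import *
p,R,s=tcp(); print(p,s["opening"]*92,s["wrist_force"])
goto(c2w(37.5,-34),p[2]*1000-178,-8.3)
r=cam("top"); hs=cv2.cvtColor(r["color"],cv2.COLOR_RGB2HSV); m=(hs[...,0]>4)&(hs[...,0]<22)&(hs[...,1]>90); m[:,:105]=0;m[:130]=0;m[260:]=0;m[:,315:]=0
for px,st in blobs(m,8): print(px.mean(0).round(1),len(px),(ray(r,px.mean(0),.038)[0]*1000).round(1))
```

```text
[0.66311038 0.11687148 0.32059379] 33.61708177117038 [ 0.60781492  0.57762882 -1.01974592]
shift [  -0.7 -172.1 -168.6] roll 3.6
[127.7 227.7] 23 [443.9 394.2  38. ]
[140.3 229. ] 34 [439.  357.7  38. ]
[153.8 230.6] 23 [433.7 318.7  38. ]
[166.5 232.6] 33 [426.8 282.3  38. ]
```

servo_tool(commands=[[0,-10,-10,0,-1],[0,-28,-27,0,-1],[0,-48,-47,0,-1],[0,-68,-67,0,-1],[0,-88,-87,0,-1],[0,-108,-106,1,-1],[0,-128,-126,2,-1],[0,-146,-144,3,-1],[0,-160,-158,3.6,-1],[0,-169,-166,3.6,-1],[0,-172,-169,3.6,-1],[0,-172,-169,3.6,-1]])

```text
time_s: 40.92
tool_pos: [0.5034, 0.2995, 0.3159]
eef_rot: [-0.463, -0.534, -0.463, 0.535]
wrist_force: [0.6, -0.9, 0.3]
opening: 0.358
```

servo_tool(commands=[[0,0,0,0,-1],[0,0,0,0,-1],[0,0,0,0,-1]])

```text
time_s: 41.17
tool_pos: [0.5053, 0.2976, 0.3165]
eef_rot: [-0.462, -0.535, -0.462, 0.535]
wrist_force: [-0.3, -0.6, -0.2]
opening: 0.361
```

Run:
```python
from h import *
p,R,s=tcp(); print(p,s["opening"]*92,s["wrist_force"])
goto(c2w(37.5,-34),20.5,-8.3)
```

```text
[0.50532061 0.29761052 0.31646812] 33.24524113836181 [-0.29381841 -0.56485556 -0.16160564]
shift [118.    0.7  -1.8] roll -0.1
```

servo_tool(commands=[[20,0.3,-1.5,0,-1],[50,0.3,-1.5,0,-1],[80,0.3,-1.5,0,-1],[98,0.3,-1.5,0,-1],[107,0.3,-1.5,0,-1],[112,0.3,-1.5,0,-1],[116,0.3,-1.5,0,-1],[118,0.3,-1.5,0,-1],[118,0.3,-1.5,0,-1],[118,0.3,-1.5,0,-1]])

```text
time_s: 42.0
tool_pos: [0.5052, 0.3006, 0.1996]
eef_rot: [0.463, 0.535, 0.463, -0.534]
wrist_force: [-0.0, -0.1, -0.8]
opening: 0.362
```

Run:
```python
from h import *
p,R,s=tcp(); print(p,s["opening"]*92,s["wrist_force"])
goto(c2w(37.5,-34),20.5,-8.3)
```

```text
[0.50524001 0.30055919 0.19964806] 33.29972482333645 [-0.03398781 -0.131137   -0.78690413]
shift [1.1 1.1 1.4] roll 0.0
```

Release and withdraw well clear.

servo_tool(commands=[[1,0,0,0,-1],[2,0,0,0,-1],[2,0,0,0,-0.2],[2,0,0,0,-0.1],[2,0,0,0,0],[2,0,0,0,0],[2,0,0,0,0],[-10,0,0,0,0],[-40,0,0,0,0],[-75,0,0,0,0],[-110,0,0,0,0],[-150,0,0,0,0]])

```text
time_s: 43.0
tool_pos: [0.5043, 0.3, 0.3504]
eef_rot: [-0.463, -0.534, -0.463, 0.535]
wrist_force: [1.7, 1.0, -1.1]
opening: 0.504
```

servo_tool(commands=[[-20,20,30,0,0],[-30,40,70,0,0],[-30,50,110,0,0],[-30,50,150,0,0],[-30,50,190,0,0],[-30,50,220,0,0],[-30,50,240,0,0],[-30,50,240,0,0],[-30,50,240,0,0]])

```text
time_s: 43.75
tool_pos: [0.5197, 0.0545, 0.3796]
eef_rot: [0.462, 0.535, 0.462, -0.535]
wrist_force: [0.1, 1.2, 0.0]
opening: 0.504
```

Run:
```python
from h import *
p,R,st=tcp(); print(p,st["opening"],st["wrist_force"])
r=cam("top"); hs=cv2.cvtColor(r["color"],cv2.COLOR_RGB2HSV); m=(hs[...,0]>4)&(hs[...,0]<22)&(hs[...,1]>90); m[:,:105]=0;m[:130]=0;m[260:]=0;m[:,185:]=0
for px,b in blobs(m,8): print(px.mean(0).round(1),len(px),(ray(r,px.mean(0),.038)[0]*1000).round(1))
V=r["color"].max(2); m=np.zeros(V.shape,bool); m[172:238,340:408]=V[172:238,340:408]<50
P=ray(r,np.argwhere(m)[:,::-1],.003)[:,:2]*1000; print("mat",cv2.minAreaRect(P.astype(np.float32)))
s=cam("side"); 
a=r["color"][90:300,70:430]; b=s["color"][100:310,60:420]
cv2.imwrite("pics/fin.png",cv2.convertScaleAbs(cv2.resize(np.vstack([a,b])[:,:,::-1],None,fx=1.42,fy=1.42,interpolation=cv2.INTER_CUBIC),alpha=1.5))
```

```text
[0.51966753 0.05449414 0.379619  ] 0.5035084469951329 [0.13342202 1.23274799 0.03355701]
[155.7 204.6] 22 [508.1 312.8  38. ]
[168.4 206.3] 35 [502.2 276.   38. ]
[127.6 227.7] 24 [443.8 394.4  38. ]
[140.5 229.2] 35 [438.5 357.2  38. ]
[153.8 230.6] 23 [433.7 318.7  38. ]
[166.5 232.1] 35 [428.2 282.3  38. ]
mat ((489.007080078125, -318.34808349609375), (131.66676330566406, 127.69606018066406), 11.006121635437012)
```

View pics/fin.png

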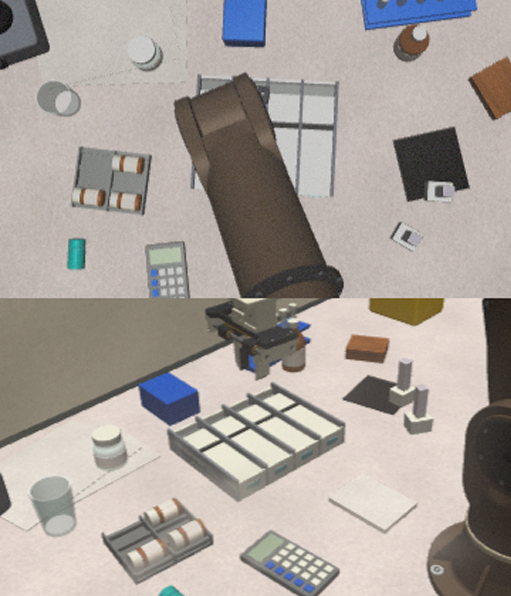

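All three vials are seated in the carrier. But the paddle has been knocked to the mat's near-right edge, at about (380,223) in the raw top image. I'll measure it and put it back.

```bash
cat > pad.py <<'E'
from h import *
from scipy.spatial.distance import cdist
r=cam("top"); f=np.mean([r["color"].astype(float)]+[cam("top")["color"].astype(float) for _ in range(5)],0)
rb=f[...,0]-f[...,2]; V=f.max(2)
x0,y0,x1,y1=362,206,402,240
np.set_printoptions(linewidth=250)
print("cols",x0,"-",x1)
for v in range(212,236): print(v,' '.join(f"{int(V[v,u]):3d}{'*' if rb[v,u]<3 else ' '}" for u in range(366,398)))
s=cam("side"); g=np.mean([s["color"].astype(float)]+[cam("side")["color"].astype(float) for _ in range(3)],0)
q=proj(s,[.435,-.325,.06])[0].astype(int); print("side",q)
G=g.max(2); B=g[...,0]-g[...,2]
for v in range(q[1]-28,q[1]+26): print(v,' '.join(f"{int(G[v,u]):3d}{'*' if B[v,u]<1 else ' '}" for u in range(q[0]-16,q[0]+16)))
E
python3 pad.py
```

```text
cols 362 - 402
212  30*  32*  32*  31*  31*  33*  34   32*  30*  29*  32*  33*  33   33*  30*  32*  31*  31   30*  30*  31   29*  28*  29*  33*  30*  30*  32   31   32*  30*  31*
213  34*  32*  33*  30*  31*  32*  31*  31*  32*  31*  31*  33   31*  31*  33*  29*  31   34   30   31*  29*  31*  31*  31*  30*  30*  29*  28*  30*  28*  31*  28*
214  31*  34   31*  32*  33*  33*  33*  28*  32*  30*  29*  33*  33*  31*  31*  32   31*  32*  33*  30*  32   29*  32*  30*  31*  30*  30*  30*  31*  29*  29*  31*
215  34*  30*  33*  35*  33*  34*  33*  31   32*  31*  29   31*  28*  30*  32*  31*  31*  30*  31*  30*  31   29*  30*  29   31   30   29*  31*  28*  29*  29*  29*
216  29*  34*  32*  33*  30*  33*  30*  30*  33*  31*  32*  30*  33*  30*  32*  34*  31*  34*  35*  33*  28*  31*  30*  30*  29*  31*  31   32   30*  30*  29*  29*
217  29*  33*  34*  37*  39*  50   81   77   71   53   46   41   40   30   27*  29*  31*  33*  31*  31*  29*  31*  27*  30*  32*  27*  31*  30*  31   30*  29*  30*
218  34*  30*  31*  44*  48   69  120* 123* 122* 120* 118* 119* 118* 118* 117* 117* 116* 116   95   9
[... 11020 characters left out ...]
 124   84   68   71   78   82   81   81   81 
178  46   49   49   48   48   48   49   48   47   47   47   48   47   92  133  148  150  151  152  151  151  151  151  118   76   68   73   80   81   82   82   81 
179  83   58   52   47   49   47   47   49   48   48   48   47   71  126  149  150  152  153  152  152  152  152  153  119   75   66   75   80   81   80   83   81 
180 140  138  121   83   59   52   47   47   49   48   47   71  123  147  149  150  151  145  148  155  156  156  156  121   75   67   76   81   82   82   82   82 
181 149  150  149  144  142  124  111   86   52   47   70  122  146  149  149  150  151  126  125  149  157  157  157  130   86   67   76   82   82   82   81   82
```

Run:
```python
from h import *
r=cam("top"); s=cam("side")
print("top-handle z=.108",ray(r,[385.65,224.1],.108)*1000, "z=.105",ray(r,[385.65,224.1],.105)*1000)
print("side-handle",ray(s,[345.5,144.2],.108)*1000,ray(s,[345.5,144.2],.105)*1000)
c=ray(r,[[371.0,217.0],[371.0,230.6],[388,231.7],[388.2,217.9]],.037)*1000; print("corners",c.round(1),c.mean(0).round(1))
e=c[0]-c[3]; print("yaw",np.degrees(np.arctan2(e[1],e[0]))-90); e=c[1]-c[2]; print(np.degrees(np.arctan2(e[1],e[0]))-90)
p,R,st=tcp(); print("jaw",jaw(),"mat (491.6,-317.5)"); goto([c[:,0].mean(),c[:,1].mean()],200,-90-3.5)
```

```text
top-handle z=.108 [[ 434.84259301 -325.636511    108.        ]] z=.105 [[ 434.85678291 -326.36836905  105.        ]]
side-handle [[ 430.15404356 -324.21935374  108.        ]] [[ 433.20289559 -329.01143558  105.        ]]
corners [[ 456.4 -302.5   37. ]
 [ 417.9 -300.8   37. ]
 [ 413.5 -348.6   37. ]
 [ 452.6 -351.    37. ]] [ 435.1 -325.7   37. ]
yaw -4.507361360277443
-5.1677927238823
jaw -8.25541578092588 mat (491.6,-317.5)
shift [  0.7 -29.1 389.6] roll 85.2
```

servo_tool(commands=[[0,-1,12,7,0.6],[0,-4,44,14,0.6],[0,-6,80,21,0.6],[0,-9,118,28,0.6],[0,-12,156,35,0.6],[0,-15,194,42,1],[0,-18,232,49,1],[0,-20,270,56,1],[0,-23,308,63,1],[0,-26,345,70,1],[0,-28,375,77,1],[0,-29,388,84,1]])

```text
time_s: 45.45
tool_pos: [0.4334, -0.3288, 0.3789]
eef_rot: [0.017, -0.707, 0.019, 0.707]
wrist_force: [-0.5, -0.4, -0.2]
opening: 0.998
```

servo_tool(commands=[[0,0,1,2.5,1],[0,0,1,2.5,1],[0,0,1,2.5,1],[0,0,1,2.5,1]])

```text
time_s: 45.78
tool_pos: [0.4348, -0.3234, 0.3787]
eef_rot: [-0.028, 0.707, -0.028, -0.707]
wrist_force: [-0.0, 0.3, 0.5]
opening: 1.0
```

Run:
```python
from h import *
print(tcp()[0],tcp()[2]["opening"],jaw()); goto([435,-326],69,-94.8)
```

```text
[ 0.43476239 -0.32337304  0.37871108] 0.9995219458647069 -94.57389500246629
shift [131.7   2.7  -0.4] roll 0.2
```

servo_tool(commands=[[35,2,0,0,1],[70,2,0,0,1],[100,2,0,0,1],[120,2,0,0,1],[130,2,0,0,1],[134,2,0,0,1],[134,2,0,0,1],[134,2,0,0,-1],[134,2,0,0,-1],[134,2,0,0,-1],[134,2,0,0,-1],[134,2,0,0,-1]], force=30)

```text
time_s: 46.78
tool_pos: [0.4344, -0.3262, 0.2454]
eef_rot: [-0.029, 0.707, -0.03, -0.706]
wrist_force: [-0.1, -0.6, 0.0]
opening: 0.686
```

servo_tool(commands=[[0,0,0,0,-1],[0,0,0,0,-1],[0,0,0,0,-1],[0,0,0,0,-1],[0,0,0,0,-1],[0,0,0,0,-1],[0,0,0,0,-1],[0,0,0,0,-1]], force=60)

```text
time_s: 47.45
tool_pos: [0.4342, -0.3261, 0.2446]
eef_rot: [0.029, -0.706, 0.029, 0.707]
wrist_force: [1.0, 0.1, -1.6]
opening: 0.236
```

servo_tool(commands=[[-5,0,0,0,-1],[-12,0,0,0,-1],[-20,0,0,0,-1],[-25,0,0,0,-1],[-25,0,0,0,-1]])

```text
time_s: 47.87
tool_pos: [0.4347, -0.3264, 0.2714]
eef_rot: [-0.029, 0.707, -0.03, -0.706]
wrist_force: [1.3, 0.5, -2.9]
opening: 0.237
```

Run:
```python
from h import *
p,R,s=tcp();print(p,s["opening"]*92,s["wrist_force"]); print(shift([491.6,-317.5,1000*p[2]-159]))
```

```text
[ 0.43468991 -0.32641556  0.27136889] 21.825216456338786 [ 1.34353232  0.47597084 -2.85602375]
[  0.1 -13.8 -55.6]
```

servo_tool(commands=[[0,-3,-10,0,-1],[0,-7,-28,0,-1],[0,-11,-45,0,-1],[0,-14,-54,0,-1],[0,-14,-56,0,-1],[0,-14,-56,0,-1],[6,-14,-56,0,-1],[12,-14,-56,0,-1],[17,-14,-56,0,-1],[20,-14,-56,0,-1],[20,-14,-56,0,-1],[20,-14,-56,0,-1]])

```text
time_s: 48.87
tool_pos: [0.4909, -0.3169, 0.2494]
eef_rot: [0.03, -0.706, 0.029, 0.707]
wrist_force: [-0.1, 0.3, -2.8]
opening: 0.236
```

servo_tool(commands=[[1,0,0,0,-1],[2,0,0,0,-1],[2,0,0,0,-1]])

```text
time_s: 49.12
tool_pos: [0.4912, -0.3168, 0.2477]
eef_rot: [-0.029, 0.707, -0.029, -0.706]
wrist_force: [0.1, 0.2, -3.5]
opening: 0.235
```

servo_tool(commands=[[1,0,0,0,-1],[1,0,0,0,-1]])

```text
time_s: 49.28
tool_pos: [0.4912, -0.3168, 0.2467]
eef_rot: [0.029, -0.706, 0.029, 0.707]
wrist_force: [-0.4, -0.3, -3.3]
opening: 0.231
```

servo_tool(commands=[[1,0,0,0,-1],[2,0,0,0,-1],[2,0,0,0,-1]])

```text
time_s: 49.53
tool_pos: [0.4913, -0.3169, 0.2447]
eef_rot: [-0.029, 0.707, -0.029, -0.706]
wrist_force: [-0.9, -0.1, -3.6]
opening: 0.237
```

servo_tool(commands=[[1,0,0,0,-1],[1,0,0,0,-0.5],[1,0,0,0,-0.4],[1,0,0,0,-0.3],[1,0,0,0,0],[1,0,0,0,0.4],[1,0,0,0,1],[1,0,0,0,1],[1,0,0,0,1],[1,0,0,0,1],[1,0,0,0,1],[1,0,0,0,1]], force=5)

```text
time_s: 50.53
tool_pos: [0.4912, -0.3168, 0.2437]
eef_rot: [-0.029, 0.707, -0.029, -0.706]
wrist_force: [1.5, 0.1, 0.7]
opening: 0.883
```

servo_tool(commands=[[-15,0,0,0,1],[-50,0,0,0,1],[-90,0,0,0,1],[-130,0,0,0,1],[-150,0,0,0,1],[-150,-30,0,0,1],[-150,-70,0,0,1],[-150,-110,0,0,1],[-150,-150,0,0,1],[-150,-190,0,0,1],[-150,-210,0,0,1],[-150,-210,0,0,1]])

```text
time_s: 51.53
tool_pos: [0.5091, -0.1017, 0.3939]
eef_rot: [-0.027, 0.707, -0.026, -0.706]
wrist_force: [0.6, -0.1, 0.1]
opening: 1.002
```

```bash
python3 - <<'E'
from h import *
p,R,s=tcp();print(p,s["wrist_force"])
r=cam("top"); V=np.mean([cam("top")["color"].astype(float) for _ in range(4)],0).max(2)
m=np.zeros(V.shape,bool); m[182:226,352:396]=V[182:226,352:396]>75
for px,b in blobs(m,40):
    print(b[:5], (ray(r,[b[0]-.5,b[1]-.5],.037)*1000).round(0), px.mean(0))
x0,y0=int(b[0]),int(b[1])
for v in range(188,212): print(v,' '.join(f"{int(V[v,u]):3d}" for u in range(362,396)))
hs=cv2.cvtColor(r["color"],cv2.COLOR_RGB2HSV); m=(hs[...,0]>4)&(hs[...,0]<22)&(hs[...,1]>90); m[:,:105]=0;m[:180]=0;m[260:]=0;m[:,185:]=0
for px,b in blobs(m,8): print((ray(r,px.mean(0),.038)[0]*1000).round(1))
Vb=cv2.bilateralFilter(r["color"],5,25,3).max(2); m=np.zeros(Vb.shape,bool); m[172:238,340:410]=Vb[172:238,340:410]<55
print("mat",cv2.minAreaRect((ray(r,np.argwhere(m)[:,::-1],.003)[:,:2]*1000).astype(np.float32)))
E
python3 car.py
```

```text
[ 0.50912726 -0.10170958  0.39391182] [ 0.60220965 -0.10335313  0.1220845 ]
[357 182  20   4  52] [[ 559. -266.   37.]] [364.01923077 183.05769231]
[391 182   5  19  55] [[ 556. -362.   37.]] [393.72727273 188.45454545]
[367 198  19  15 213] [[ 512. -292.   37.]] [375.6713615 204.7370892]
188  31  31  30  32  32  31  30  31  32  28  31  32  29  32  33  31  31  34  31  33  32  33  34  29  32  29  31  29  30  31  79 126 128 126
189  32  30  32  29  30  30  30  34  31  29  31  31  33  29  32  30  33  30  33  30  32  32  32  30  30  32  28  32  31  35  72 124 129 126
190  32  29  31  31  28  32  29  33  29  30  33  32  30  29  32  34  31  34  33  32  31  30  34  34  32  30  26  30  34  33  47 120 128 128
191  30  32  30  28  30  29  30  31  31  29  31  32  30  30  30  31  29  29  28  32  31  31  29  32  33  33  33  31  31  34  31 100 127 127
192  32  28  28  29  32  30  31  31  26  29  29  32  31  27  31  28  32  32  31  28  32  29  33  31  30  30  30  34  34  32  32  79 124 127
193  29  29  30  29  29  29  26  31  29  30  31  29  30  32  34  31  31  32  32  30  30  30  35  31  31  31  3
[... 3184 characters left out ...]
5859375), (3.6418075561523438, 49.65424346923828), 82.42192077636719)
26 [141 224   4  11] ((439.0116882324219, 356.4862060546875), (7.2351226806640625, 29.434574127197266), 80.07589721679688)
16 [168 227   2  11] ((428.4931945800781, 279.8902893066406), (2.917579174041748, 28.860496520996094), 89.40689849853516)
grey 1576 [120 193  57  49] ((474.1426086425781, 340.4153747558594), (152.83628845214844, 124.03062438964844), 81.54135131835938)
grey 96 [118 258  12  21] ((327.84014892578125, 412.93817138671875), (32.17557907104492, 58.00376892089844), 89.79910278320312)
grey 165 [172 260  30  20] ((319.28656005859375, 229.63677978515625), (84.44418334960938, 54.31155776977539), 88.7001724243164)
```

```bash
python3 -c "
from station import ctrl
print(ctrl.close_job())"
```

```text
the job is handed in; nothing more can be done
None
```

The job is handed in. All three vials present were rolled across the strip with the paddle, and the top camera showed all three in the trough together. Each now lies in its own carrier pocket (0, 1 and 2).

**Paddle on the mat:** After I parked it, the paddle turned up about 57 mm from the mat's centre, so I picked it up again and re-parked it. The last check puts it at about (491, -316) mm, against the mat's centre at (491.6, -317.5) mm. The check showed it upright.

**Vials in the carrier:** In the last measurement, the bands on all three vials were in line with the carrier, and the carrier had not moved. At handover the gripper was open and clear of everything.

**Checks that disagreed or went wrong:**
- **Lane 3 descent:** Lowering the paddle into the left-hand lane gave a brief upward contact of about 15 N, probably the block touching the near lip.
- **First parking of the paddle:** The paddle sat about 7 mm lower in the grip than I expected. The wrist force peaked near 46 N when it was set down.
- **Carrier and mat outlines:** Some camera outlines came out distorted where the arm, paddle or vials broke them up, including the mat's in the last check. I used the carrier's cross walls and the earlier clear view of the mat instead.
- **Final views:** I had used all 16 picture views before re-parking the paddle, so its last check was from pixel values only. I saw no bystander moved in the last picture viewed, but I did not measure them.

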